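# Gauge lamp housings and stock the shelf

## Robot

A 6-joint arm with a two-finger parallel gripper is mounted at the origin on the work surface. World frame = base frame: x ahead of the robot, y to its left, z up, the work surface at z = 0. Lengths are in m, angles in degrees, forces in N, time in s.
With the tool pointing down it reaches from about 0.3 to 0.75 m from the base axis. Payload 8.5 kg.
Tool frame: the origin (TCP) lies midway between the tips of the shut fingers; the grasp point (between the pads) lies 19 mm behind it; z points along the fingers, y is the line along which they close (so a half turn about z gives the same grasp; the last joint's range is limited). The gripper opens to 85 mm and grips with 20 to 120 N. Pads are 22 mm wide; open, the fingers measure 114 mm over their backs; the gripper's body (76 mm by 85 mm) begins 54 mm behind the grasp point. The pads swing forward as they close: fully open they stand 13 mm farther back than shut.
Start: joints at [54.929, 21.807, 74.336, -0, 83.858, -12.336], TCP at [0.213, 0.507, 0.231] pointing down, gripper open.
Joint ranges: [-178.18, 178.18], [-50.72, 133.34], [12.68, 142.11], [-81.47, 261.47], [9.98, 163.14], [-165.26, 165.26]. Speed limits (degrees/s): [136.94, 136.94, 180, 180, 180, 180].

## Interface

Orientations are given as a 3x3 rotation matrix whose columns are the frame's x, y, z axes.
In Python, from rig import observe, optics, order, spotter gives the robot as it stands.
- The arm moves only by the tool move_arm, never from a script. Its argument "series" is text: rows parted by semicolons, each of 5 numbers parted by spaces: the shift along the tool's x, y, z in cm, then the turn about the tool's z in degrees, then the opening, from -1 (shut) to 1 (fully open). A call has 1 to 8 rows; each row is the pose to reach, as a shift and turn from the pose commanded when the call began, along the tool's axes at that moment; what a row does not reach only later rows make up. A row lasts 1/8 s, in which the tool goes at most 62.5 mm and 10.7 degrees, less where a joint would pass 70% of its speed; a pose out of reach is approached as far as the arm can. A call with a gripper value outside its range is refused whole. The fingers move at their own pace and stop on an object; "force" is the grip in N (left out, the last holds). Time passes only in rows, so rows that repeat a pose let the fingers close. It gives the time, the measured TCP pose, the force, the opening and the grip force at its end, in the units of the state.
- observe(): the state, without advancing time (a new reading comes with each control period).
- optics.get_image(name): name is "scene" or "top" or "wrist"; returns a dict with "pixels" (400x640x3 uint8, blue, green, red), "camera_matrix" (3x3 intrinsics, pixels), "dist" ([k1, k2, p1, p2, k3] as OpenCV has them; the pictures are not rectified), "rvec" (rotation vector, rad) and "tvec" (3), from world to camera coordinates, as OpenCV has them. Camera axes: x right, y down, z forward; pixel columns grow to the right and rows downward; lengths in m; the calibration is good to about 2 mm. A picture is of the moment at which its call begins. There is no depth.
- order.close_job(): hands the job in; it is judged then, once.
Trained networks look in the newest picture that a camera, given by its name, has taken for a name from the list of things; names that differ only in an ending like _2 or _b are one class to them, and where a whole thing is asked for, a point or a joint stands for the part that bears it (a point fixed in the world has none). Each returns a list of dicts, best first, with "score" (0 to 1); they miss things now and then, are a little off and sometimes report something else, mostly with a low value. They report only what shows in the picture. A call takes as long as a camera call.
- spotter.find_in(thing, camera): "point" ([x, y, z] in m, in world coordinates, good to about 4 mm: the middle of the surface that is visible of it).
- spotter.cut_out(thing, camera): "pixels" (400x640 bool, what is visible of it).
- spotter.mark_of(thing, camera): "point" ([x, y, z] in m, in world coordinates, good to about 4 mm: a listed point, or the origin of a listed thing).
The state is a dict: "time_s": time; "q": joint angles; "qvel": joint speeds; "joint_efforts": joint torques, N m; "position": TCP position; "tool_rot": TCP orientation; "ft_force": force on the tool from outside, world axes, zero at the start; "wrist_torque": the same for the moment, N m; "grip_width": finger opening in m; "gripper_force": force on a finger pad.
Only numpy, scipy, OpenCV 4.12 (cv2) and the standard library are available. Lean on these libraries where they do the work, as an engineer would, in place of code of your own. Each camera call takes 0.05 s, during which the arm holds its last target. There are 200 camera calls.

## Task

Check the loose lamp housings one at a time: slide each, open end down, over the pin of the plug gauge as far as it will go, lift it off and put it away before taking the next. A housing that goes fully down onto the gauge's base is good: stand it on the shelf close beside the finished lamp, so that the good ones carry on its straight row along the middle of the shelf; one that stops part way is a reject: stand it upright in the tray. Leave the other things on the bench where they are.

Things in the scene. Friction and masses are not known exactly. Their poses are not given: they have to be found in the camera images.
- housing_a: lamp housing, one of 4 to 6 lookalikes (None at the start: absent): upright finned aluminium cylinder, 50 mm across, 66 mm high, closed on top; round foot flange 60 mm across, 6 mm thick; 0.2 kg. 30 mm bore open underneath, 44 mm deep, but in some undersize from 16 mm up, which cannot be seen from outside. Origin: centre of the underside, z up. Grip the body near its top
- housing_b: lamp housing, one of 4 to 6 lookalikes (None at the start: absent): upright finned aluminium cylinder, 50 mm across, 66 mm high, closed on top; round foot flange 60 mm across, 6 mm thick; 0.2 kg. 30 mm bore open underneath, 44 mm deep, but in some undersize from 16 mm up, which cannot be seen from outside. Origin: centre of the underside, z up. Grip the body near its top
- housing_c: lamp housing, one of 4 to 6 lookalikes (None at the start: absent): upright finned aluminium cylinder, 50 mm across, 66 mm high, closed on top; round foot flange 60 mm across, 6 mm thick; 0.2 kg. 30 mm bore open underneath, 44 mm deep, but in some undersize from 16 mm up, which cannot be seen from outside. Origin: centre of the underside, z up. Grip the body near its top
- housing_d: lamp housing, one of 4 to 6 lookalikes (None at the start: absent): upright finned aluminium cylinder, 50 mm across, 66 mm high, closed on top; round foot flange 60 mm across, 6 mm thick; 0.2 kg. 30 mm bore open underneath, 44 mm deep, but in some undersize from 16 mm up, which cannot be seen from outside. Origin: centre of the underside, z up. Grip the body near its top
- housing_e: lamp housing, one of 4 to 6 lookalikes (None at the start: absent): upright finned aluminium cylinder, 50 mm across, 66 mm high, closed on top; round foot flange 60 mm across, 6 mm thick; 0.2 kg. 30 mm bore open underneath, 44 mm deep, but in some undersize from 16 mm up, which cannot be seen from outside. Origin: centre of the underside, z up. Grip the body near its top
- housing_f: lamp housing, one of 4 to 6 lookalikes (None at the start: absent): upright finned aluminium cylinder, 50 mm across, 66 mm high, closed on top; round foot flange 60 mm across, 6 mm thick; 0.2 kg. 30 mm bore open underneath, 44 mm deep, but in some undersize from 16 mm up, which cannot be seen from outside. Origin: centre of the underside, z up. Grip the body near its top
- gauge: plug gauge, fixed: dark steel base 100 x 100 x 20 mm with a plain upright pin in its middle, 26 mm across and 40 mm tall above the base, the last 5 mm tapered to 17 mm. Origin under the centre of the base
- gauge_seat (a point): foot of the pin, on its axis, at the top face of the base (the pin stands 40 mm above this point). A good housing goes down until its flange rests on the base here; an undersize one stops with its underside about 20 to 24 mm above it
- tray: reject tray, fixed: open grey tray 170 (x) x 240 (y) mm outside, walls 4 mm thick and 32 mm high; origin under its centre
- tray_in (a point): centre of the tray's inner floor, axes as the tray's
- shelf: white bench shelf, fixed: board 145 (x, depth) by 420 mm (y, length), its upper face 70 mm above the bench, closed below at its near (-x) side, with a 10 mm high rim along its far (+x) edge only; origin on the bench under its centre
- shelf_top (a point): centre of the shelf's upper face; the middle line of the shelf runs along this point's y axis
- finished_lamp: finished lamp on the shelf: the same finned aluminium body as a housing (flange 60 mm, 66 mm high) with a white dome on top, 86 mm high in all, 0.4 kg; the row begins beside it; it stands near one end of the shelf, on its middle line; origin under its centre, z up
- reflector: shiny cone-shaped reflector cup standing near the other end of the shelf, 62 mm across its top, 45 mm high; not part of the job
- screwdriver: screwdriver, about 190 mm long, lying on the bench; not part of the job
- multimeter: black multimeter lying flat, 75 x 150 x 36 mm; not part of the job
- tape: roll of white tape lying flat, 100 mm across, 24 mm high; not part of the job

How it is judged (in metres and radians):
On the way, in this order (a step that is already met when the one before it is completed fails the run):
1. a first housing is slid over the gauge pin as far as it goes (((horizontal distance between housing_a and gauge_seat below 0.006 m and angle between housing_a's own z axis and vertical below 0.12 rad and z of housing_a in the frame of gauge_seat below 0.006 m) or (horizontal distance between housing_b and gauge_seat below 0.006 m and angle between housing_b's own z axis and vertical below 0.12 rad and z of housing_b in the frame of gauge_seat below 0.03 m) or (horizontal distance between housing_c and gauge_seat below 0.006 m and angle between housing_c's own z axis and vertical below 0.12 rad and z of housing_c in the frame of gauge_seat below 0.006 m) or (horizontal distance between housing_d and gauge_seat below 0.006 m and angle between housing_d's own z axis and vertical below 0.12 rad and z of housing_d in the frame of gauge_seat below 0.006 m) or (horizontal distance between housing_e and gauge_seat below 0.006 m and angle between housing_e's own z axis and vertical below 0.12 rad and z of housing_e in the frame of gauge_seat below 0.03 m) or (horizontal distance between housing_f and gauge_seat below 0.006 m and angle between housing_f's own z axis and vertical below 0.12 rad and z of housing_f in the frame of gauge_seat below 0.03 m))), for 0.1 s.
2. one housing stands where it belongs (good: shelf, stopped short: tray) (((x of housing_a in the frame of shelf_top between -0.018 and 0.018 m and y of housing_a in the frame of shelf_top between -0.19 and 0.19 m and z of housing_a in the frame of shelf_top between -0.008 and 0.008 m and angle between housing_a's own z axis and vertical below 0.12 rad) or (x of housing_b in the frame of tray_in between -0.057 and 0.057 m and y of housing_b in the frame of tray_in between -0.092 and 0.092 m and z of housing_b in the frame of tray_in between -0.008 and 0.008 m and angle between housing_b's own z axis and vertical below 0.12 rad) or (x of housing_c in the frame of shelf_top between -0.018 and 0.018 m and y of housing_c in the frame of shelf_top between -0.19 and 0.19 m and z of housing_c in the frame of shelf_top between -0.008 and 0.008 m and angle between housing_c's own z axis and vertical below 0.12 rad) or (x of housing_d in the frame of shelf_top between -0.018 and 0.018 m and y of housing_d in the frame of shelf_top between -0.19 and 0.19 m and z of housing_d in the frame of shelf_top between -0.008 and 0.008 m and angle between housing_d's own z axis and vertical below 0.12 rad) or (x of housing_e in the frame of tray_in between -0.057 and 0.057 m and y of housing_e in the frame of tray_in between -0.092 and 0.092 m and z of housing_e in the frame of tray_in between -0.008 and 0.008 m and angle between housing_e's own z axis and vertical below 0.12 rad) or (x of housing_f in the frame of tray_in between -0.057 and 0.057 m and y of housing_f in the frame of tray_in between -0.092 and 0.092 m and z of housing_f in the frame of tray_in between -0.008 and 0.008 m and angle between housing_f's own z axis and vertical below 0.12 rad))), for 0.2 s.
3. a second housing is slid over the gauge pin as far as it goes (((horizontal distance between housing_a and gauge_seat below 0.006 m and angle between housing_a's own z axis and vertical below 0.12 rad and z of housing_a in the frame of gauge_seat below 0.006 m) or (horizontal distance between housing_b and gauge_seat below 0.006 m and angle between housing_b's own z axis and vertical below 0.12 rad and z of housing_b in the frame of gauge_seat below 0.03 m) or (horizontal distance between housing_c and gauge_seat below 0.006 m and angle between housing_c's own z axis and vertical below 0.12 rad and z of housing_c in the frame of gauge_seat below 0.006 m) or (horizontal distance between housing_d and gauge_seat below 0.006 m and angle between housing_d's own z axis and vertical below 0.12 rad and z of housing_d in the frame of gauge_seat below 0.006 m) or (horizontal distance between housing_e and gauge_seat below 0.006 m and angle between housing_e's own z axis and vertical below 0.12 rad and z of housing_e in the frame of gauge_seat below 0.03 m) or (horizontal distance between housing_f and gauge_seat below 0.006 m and angle between housing_f's own z axis and vertical below 0.12 rad and z of housing_f in the frame of gauge_seat below 0.03 m))), for 0.1 s.
4. two housings stand where they belong (((x of housing_b in the frame of tray_in between -0.057 and 0.057 m and y of housing_b in the frame of tray_in between -0.092 and 0.092 m and z of housing_b in the frame of tray_in between -0.008 and 0.008 m and angle between housing_b's own z axis and vertical below 0.12 rad) or (x of housing_c in the frame of shelf_top between -0.018 and 0.018 m and y of housing_c in the frame of shelf_top between -0.19 and 0.19 m and z of housing_c in the frame of shelf_top between -0.008 and 0.008 m and angle between housing_c's own z axis and vertical below 0.12 rad) or (x of housing_d in the frame of shelf_top between -0.018 and 0.018 m and y of housing_d in the frame of shelf_top between -0.19 and 0.19 m and z of housing_d in the frame of shelf_top between -0.008 and 0.008 m and angle between housing_d's own z axis and vertical below 0.12 rad) or (x of housing_e in the frame of tray_in between -0.057 and 0.057 m and y of housing_e in the frame of tray_in between -0.092 and 0.092 m and z of housing_e in the frame of tray_in between -0.008 and 0.008 m and angle between housing_e's own z axis and vertical below 0.12 rad) or (x of housing_f in the frame of tray_in between -0.057 and 0.057 m and y of housing_f in the frame of tray_in between -0.092 and 0.092 m and z of housing_f in the frame of tray_in between -0.008 and 0.008 m and angle between housing_f's own z axis and vertical below 0.12 rad)) and ((x of housing_a in the frame of shelf_top between -0.018 and 0.018 m and y of housing_a in the frame of shelf_top between -0.19 and 0.19 m and z of housing_a in the frame of shelf_top between -0.008 and 0.008 m and angle between housing_a's own z axis and vertical below 0.12 rad) or (x of housing_c in the frame of shelf_top between -0.018 and 0.018 m and y of housing_c in the frame of shelf_top between -0.19 and 0.19 m and z of housing_c in the frame of shelf_top between -0.008 and 0.008 m and angle between housing_c's own z axis and vertical below 0.12 rad) or (x of housing_d in the frame of shelf_top between -0.018 and 0.018 m and y of housing_d in the frame of shelf_top between -0.19 and 0.19 m and z of housing_d in the frame of shelf_top between -0.008 and 0.008 m and angle between housing_d's own z axis and vertical below 0.12 rad) or (x of housing_e in the frame of tray_in between -0.057 and 0.057 m and y of housing_e in the frame of tray_in between -0.092 and 0.092 m and z of housing_e in the frame of tray_in between -0.008 and 0.008 m and angle between housing_e's own z axis and vertical below 0.12 rad) or (x of housing_f in the frame of tray_in between -0.057 and 0.057 m and y of housing_f in the frame of tray_in between -0.092 and 0.092 m and z of housing_f in the frame of tray_in between -0.008 and 0.008 m and angle between housing_f's own z axis and vertical below 0.12 rad)) and ((x of housing_a in the frame of shelf_top between -0.018 and 0.018 m and y of housing_a in the frame of shelf_top between -0.19 and 0.19 m and z of housing_a in the frame of shelf_top between -0.008 and 0.008 m and angle between housing_a's own z axis and vertical below 0.12 rad) or (x of housing_b in the frame of tray_in between -0.057 and 0.057 m and y of housing_b in the frame of tray_in between -0.092 and 0.092 m and z of housing_b in the frame of tray_in between -0.008 and 0.008 m and angle between housing_b's own z axis and vertical below 0.12 rad) or (x of housing_d in the frame of shelf_top between -0.018 and 0.018 m and y of housing_d in the frame of shelf_top between -0.19 and 0.19 m and z of housing_d in the frame of shelf_top between -0.008 and 0.008 m and angle between housing_d's own z axis and vertical below 0.12 rad) or (x of housing_e in the frame of tray_in between -0.057 and 0.057 m and y of housing_e in the frame of tray_in between -0.092 and 0.092 m and z of housing_e in the frame of tray_in between -0.008 and 0.008 m and angle between housing_e's own z axis and vertical below 0.12 rad) or (x of housing_f in the frame of tray_in between -0.057 and 0.057 m and y of housing_f in the frame of tray_in between -0.092 and 0.092 m and z of housing_f in the frame of tray_in between -0.008 and 0.008 m and angle between housing_f's own z axis and vertical below 0.12 rad)) and ((x of housing_a in the frame of shelf_top between -0.018 and 0.018 m and y of housing_a in the frame of shelf_top between -0.19 and 0.19 m and z of housing_a in the frame of shelf_top between -0.008 and 0.008 m and angle between housing_a's own z axis and vertical below 0.12 rad) or (x of housing_b in the frame of tray_in between -0.057 and 0.057 m and y of housing_b in the frame of tray_in between -0.092 and 0.092 m and z of housing_b in the frame of tray_in between -0.008 and 0.008 m and angle between housing_b's own z axis and vertical below 0.12 rad) or (x of housing_c in the frame of shelf_top between -0.018 and 0.018 m and y of housing_c in the frame of shelf_top between -0.19 and 0.19 m and z of housing_c in the frame of shelf_top between -0.008 and 0.008 m and angle between housing_c's own z axis and vertical below 0.12 rad) or (x of housing_e in the frame of tray_in between -0.057 and 0.057 m and y of housing_e in the frame of tray_in between -0.092 and 0.092 m and z of housing_e in the frame of tray_in between -0.008 and 0.008 m and angle between housing_e's own z axis and vertical below 0.12 rad) or (x of housing_f in the frame of tray_in between -0.057 and 0.057 m and y of housing_f in the frame of tray_in between -0.092 and 0.092 m and z of housing_f in the frame of tray_in between -0.008 and 0.008 m and angle between housing_f's own z axis and vertical below 0.12 rad)) and ((x of housing_a in the frame of shelf_top between -0.018 and 0.018 m and y of housing_a in the frame of shelf_top between -0.19 and 0.19 m and z of housing_a in the frame of shelf_top between -0.008 and 0.008 m and angle between housing_a's own z axis and vertical below 0.12 rad) or (x of housing_b in the frame of tray_in between -0.057 and 0.057 m and y of housing_b in the frame of tray_in between -0.092 and 0.092 m and z of housing_b in the frame of tray_in between -0.008 and 0.008 m and angle between housing_b's own z axis and vertical below 0.12 rad) or (x of housing_c in the frame of shelf_top between -0.018 and 0.018 m and y of housing_c in the frame of shelf_top between -0.19 and 0.19 m and z of housing_c in the frame of shelf_top between -0.008 and 0.008 m and angle between housing_c's own z axis and vertical below 0.12 rad) or (x of housing_d in the frame of shelf_top between -0.018 and 0.018 m and y of housing_d in the frame of shelf_top between -0.19 and 0.19 m and z of housing_d in the frame of shelf_top between -0.008 and 0.008 m and angle between housing_d's own z axis and vertical below 0.12 rad) or (x of housing_f in the frame of tray_in between -0.057 and 0.057 m and y of housing_f in the frame of tray_in between -0.092 and 0.092 m and z of housing_f in the frame of tray_in between -0.008 and 0.008 m and angle between housing_f's own z axis and vertical below 0.12 rad)) and ((x of housing_a in the frame of shelf_top between -0.018 and 0.018 m and y of housing_a in the frame of shelf_top between -0.19 and 0.19 m and z of housing_a in the frame of shelf_top between -0.008 and 0.008 m and angle between housing_a's own z axis and vertical below 0.12 rad) or (x of housing_b in the frame of tray_in between -0.057 and 0.057 m and y of housing_b in the frame of tray_in between -0.092 and 0.092 m and z of housing_b in the frame of tray_in between -0.008 and 0.008 m and angle between housing_b's own z axis and vertical below 0.12 rad) or (x of housing_c in the frame of shelf_top between -0.018 and 0.018 m and y of housing_c in the frame of shelf_top between -0.19 and 0.19 m and z of housing_c in the frame of shelf_top between -0.008 and 0.008 m and angle between housing_c's own z axis and vertical below 0.12 rad) or (x of housing_d in the frame of shelf_top between -0.018 and 0.018 m and y of housing_d in the frame of shelf_top between -0.19 and 0.19 m and z of housing_d in the frame of shelf_top between -0.008 and 0.008 m and angle between housing_d's own z axis and vertical below 0.12 rad) or (x of housing_e in the frame of tray_in between -0.057 and 0.057 m and y of housing_e in the frame of tray_in between -0.092 and 0.092 m and z of housing_e in the frame of tray_in between -0.008 and 0.008 m and angle between housing_e's own z axis and vertical below 0.12 rad))), for 0.2 s.
5. a third housing is slid over the gauge pin as far as it goes (((horizontal distance between housing_a and gauge_seat below 0.006 m and angle between housing_a's own z axis and vertical below 0.12 rad and z of housing_a in the frame of gauge_seat below 0.006 m) or (horizontal distance between housing_b and gauge_seat below 0.006 m and angle between housing_b's own z axis and vertical below 0.12 rad and z of housing_b in the frame of gauge_seat below 0.03 m) or (horizontal distance between housing_c and gauge_seat below 0.006 m and angle between housing_c's own z axis and vertical below 0.12 rad and z of housing_c in the frame of gauge_seat below 0.006 m) or (horizontal distance between housing_d and gauge_seat below 0.006 m and angle between housing_d's own z axis and vertical below 0.12 rad and z of housing_d in the frame of gauge_seat below 0.006 m) or (horizontal distance between housing_e and gauge_seat below 0.006 m and angle between housing_e's own z axis and vertical below 0.12 rad and z of housing_e in the frame of gauge_seat below 0.03 m) or (horizontal distance between housing_f and gauge_seat below 0.006 m and angle between housing_f's own z axis and vertical below 0.12 rad and z of housing_f in the frame of gauge_seat below 0.03 m))), for 0.1 s.
6. the third is lifted off the gauge (horizontal distance between each of housing_a, housing_b, housing_c, housing_d, housing_e, housing_f and gauge_seat above 0.06 m), for 0.1 s.
7. a fourth housing is slid over the gauge pin as far as it goes (((horizontal distance between housing_a and gauge_seat below 0.006 m and angle between housing_a's own z axis and vertical below 0.12 rad and z of housing_a in the frame of gauge_seat below 0.006 m) or (horizontal distance between housing_b and gauge_seat below 0.006 m and angle between housing_b's own z axis and vertical below 0.12 rad and z of housing_b in the frame of gauge_seat below 0.03 m) or (horizontal distance between housing_c and gauge_seat below 0.006 m and angle between housing_c's own z axis and vertical below 0.12 rad and z of housing_c in the frame of gauge_seat below 0.006 m) or (horizontal distance between housing_d and gauge_seat below 0.006 m and angle between housing_d's own z axis and vertical below 0.12 rad and z of housing_d in the frame of gauge_seat below 0.006 m) or (horizontal distance between housing_e and gauge_seat below 0.006 m and angle between housing_e's own z axis and vertical below 0.12 rad and z of housing_e in the frame of gauge_seat below 0.03 m) or (horizontal distance between housing_f and gauge_seat below 0.006 m and angle between housing_f's own z axis and vertical below 0.12 rad and z of housing_f in the frame of gauge_seat below 0.03 m))), for 0.1 s.
At the end, for the whole second after the job is handed in: Good housings stand upright on the shelf within 18 mm of its middle line, each centred within 100 mm of a neighbour in the row (good housing or finished lamp), one of them of the lamp; housings that stop short stand upright on the tray floor; all at rest and released (x of housing_a in the frame of shelf_top between -0.018 and 0.018 m and y of housing_a in the frame of shelf_top between -0.19 and 0.19 m and z of housing_a in the frame of shelf_top between -0.008 and 0.008 m and angle between each of housing_a, housing_b, housing_c, housing_d, housing_e, housing_f's own z axis and vertical below 0.12 rad and linear speed of each of housing_a, housing_b, housing_c, housing_d, housing_e, housing_f below 0.02 m/s and x of housing_b in the frame of tray_in between -0.057 and 0.057 m and y of housing_b in the frame of tray_in between -0.092 and 0.092 m and z of housing_b in the frame of tray_in between -0.008 and 0.008 m and x of housing_c in the frame of shelf_top between -0.018 and 0.018 m and y of housing_c in the frame of shelf_top between -0.19 and 0.19 m and z of housing_c in the frame of shelf_top between -0.008 and 0.008 m and x of housing_d in the frame of shelf_top between -0.018 and 0.018 m and y of housing_d in the frame of shelf_top between -0.19 and 0.19 m and z of housing_d in the frame of shelf_top between -0.008 and 0.008 m and x of housing_e in the frame of tray_in between -0.057 and 0.057 m and y of housing_e in the frame of tray_in between -0.092 and 0.092 m and z of housing_e in the frame of tray_in between -0.008 and 0.008 m and x of housing_f in the frame of tray_in between -0.057 and 0.057 m and y of housing_f in the frame of tray_in between -0.092 and 0.092 m and z of housing_f in the frame of tray_in between -0.008 and 0.008 m and (horizontal distance between housing_a and finished_lamp below 0.1 m or horizontal distance between housing_a and housing_c below 0.1 m or horizontal distance between housing_a and housing_d below 0.1 m) and (horizontal distance between housing_c and finished_lamp below 0.1 m or horizontal distance between housing_c and housing_a below 0.1 m or horizontal distance between housing_c and housing_d below 0.1 m) and (horizontal distance between housing_d and finished_lamp below 0.1 m or horizontal distance between housing_d and housing_a below 0.1 m or horizontal distance between housing_d and housing_c below 0.1 m) and horizontal distance between any of housing_a, housing_c, housing_d and finished_lamp below 0.1 m); the robot touches nothing.
It fails at once if one of the other things (finished lamp, reflector, screwdriver, multimeter, tape) is pushed more than 60 mm from its place (distance of any of finished_lamp, reflector, screwdriver, multimeter, tape from where it was at the start of the episode above 0.06 m).
It fails at once if a housing falls off the bench (height (world z) of any of housing_a, housing_b, housing_c, housing_d, housing_e, housing_f below -0.05 m).
Of housing_a, housing_b, housing_c, housing_d, housing_e, housing_f only 4 to 6 are there at a start; the rules pass over those that are not, and their reading is None.
At some moment in a run one of housing_a, housing_b, housing_c, housing_d, housing_e, housing_f may be knocked a few centimetres aside while the robot is not near it.
It also fails if it takes over 210 s, if anything falls off the work surface, if the arm or the gripper's body presses on something with over 40 N, if the wrist force passes 120 N, or if a joint passes its speed limit or range.

## Working session

There is one attempt and no reset: what is moved stays moved. The work goes in short steps, Python scripts to look and compute and a tool call to move; the robot and the scene stay as the last step left them, time stands still between calls to the robot, and variables do not carry over. Pictures are saved under pics/ and viewed, at most 14 in all, crops included, and the job is handed in when it is done.

Besides the shell and the picture viewer there is one more tool, called after "Request:" in YAML: its name, and indented under it one key for each argument. move_arm: Moves the arm, as the interface text tells. Its arguments: {"type":"object","properties":{"series":{"type":"string"},"force":{"type":"number"}},"required":["series"]}

```bash
ls; mkdir -p pics
cat > h.py <<'E'
import numpy as np, cv2, json
from rig import observe, optics, order, spotter
def snap(name,fn=None):
    im=optics.get_image(name)
    if fn: cv2.imwrite('pics/'+fn,im['pixels'])
    return im
def pts(thing,cam,kind='mark_of',n=8,smin=0.2):
    r=getattr(spotter,kind)(thing,cam)
    return [(round(float(d['score']),2),np.round(d['point'],4).tolist()) for d in r[:n] if d['score']>=smin]
E
python3 - <<'E'
from h import *
s=observe(); print({k:np.round(v,3).tolist() for k,v in s.items()})
for c in ['scene','top']:
    snap(c,c+'0.png')
    for t in ['housing_a','gauge_seat','tray_in','shelf_top','finished_lamp','reflector']:
        print(c,t,pts(t,c))
E
```

```text
pics
{'time_s': 0.0, 'q': [54.927, 21.841, 74.385, 0.001, 83.86, -12.336], 'qvel': [-0.012, -0.025, 0.057, 0.005, -0.047, 0.058], 'joint_efforts': [0.0, -44.844, -23.129, -0.0, 0.005, 0.0], 'position': [0.212, 0.507, 0.231], 'tool_rot': [[-0.922, 0.386, -0.001], [0.386, 0.922, -0.001], [0.0, -0.001, -1.0]], 'ft_force': [-0.32, -0.416, -0.243], 'wrist_torque': [-0.016, 0.051, 0.072], 'gripper_force': 0.0, 'grip_width': 0.085}
scene housing_a [(0.94, [0.5359, 0.0915, 0.0021]), (0.81, [0.4364, 0.1055, -0.0025]), (0.74, [0.5391, -0.0086, -0.0004]), (0.74, [0.4285, 0.0013, 0.0009]), (0.73, [0.5248, -0.1131, 0.0017]), (0.58, [0.4317, -0.0936, -0.0014])]
scene gauge_seat [(0.88, [0.4643, -0.2862, 0.0192])]
scene tray_in [(0.6, [0.471, 0.2831, 0.0057])]
scene shelf_top [(0.71, [0.6778, -0.0179, 0.0671])]
scene finished_lamp [(0.93, [0.6661, -0.187, 0.0747]), (0.51, [0.4291, -0.002, 0.0013]), (0.51, [0.6802, -0.0168, 0.069])]
scene reflector [(0.53, [0.6931, 0.145, 0.0714])]
top housing_a [(0.88, [0.5349, -0.0107, -0.0017]), (0.86, [0.5268, -0.1164, 0.0011]), (0.81, [0.5362, 0.093, -0.0023]), (0.8, [0.4345, -0.0972, 0.003]), (0.55, [0.4338, 0.1033, -0.0021])]
top gauge_seat [(0.72, [0.4623, -0.2927, 0.0219])]
top tray_in [(0.94, [0.474, 0.2752, 0.0022]), (0.25, [0.5368, -0.01, -0.0026])]
top shelf_top [(0.66, [0.643, 0.376, -0.0015]), (0.55, [0.681, -0.0174, 0.0712])]
top finished_lamp [(0.77, [0.6644, -0.1829, 0.0718]), (0.72, [0.6802, -0.0189, 0.0712]), (0.71, [0.436, -0.0951, 0.0014])]
top reflector [(0.58, [0.693, 0.1448, 0.0712])]
```

View pics/scene0.png

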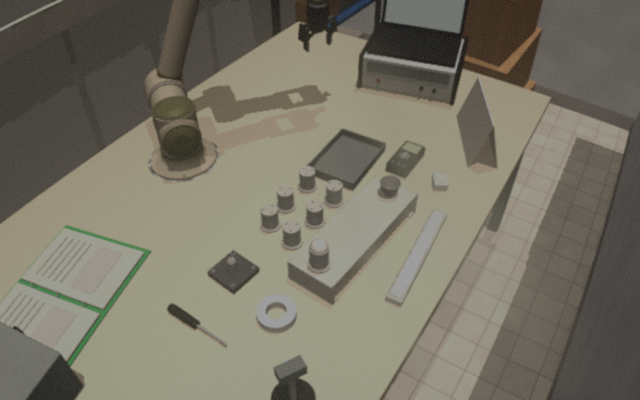

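View pics/top0.png

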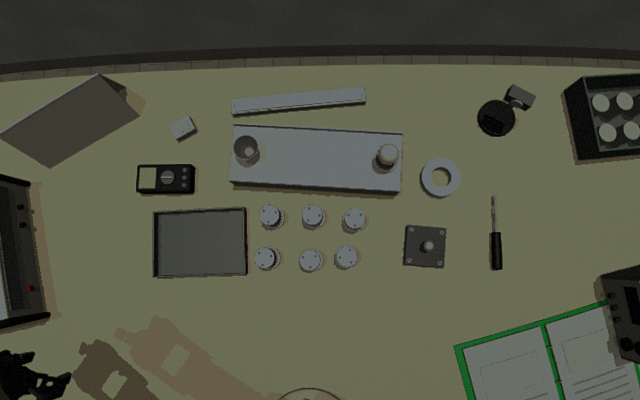

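The scene picture shows six housings in a 2×3 grid near (270–335, 175–245), the gauge at (233, 270), the tray at (347, 157), the lamp at (318, 253) and the reflector at (390, 186). The top view agrees: the lamp is at the right end of the shelf at (387, 157) and the reflector at the left end at (246, 150). I'm moving to survey.

Request:
move_arm:
  series: "-5 -5 -3 10 1;-10 -10 -6 20 1;-15 -15 -8 30 1;-20 -20 -10 40 1;-25 -25 -10 50 1;-30 -30 -10 60 1;-35 -35 -10 67.3 1;-38.7 -38.7 -10 67.3 1"

```text
time_s: 1.7
position: [0.3962, 0.0574, 0.3307]
tool_rot: [[0.002, 1.0, 0.001], [1.0, -0.002, 0.0], [0.0, 0.001, -1.0]]
ft_force: [1.7, 0.9, 0.3]
grip_width: 0.0852
gripper_force: 0.0
```

```bash
cat >> h.py <<'E'
def world(im,uv,z):
    "pixel -> world at height z"
    R=cv2.Rodrigues(np.array(im['rvec'],float))[0]; t=np.array(im['tvec'],float).ravel()
    n=cv2.undistortPoints(np.array(uv,float).reshape(-1,1,2),np.array(im['camera_matrix']),np.array(im['dist'])).reshape(-1,2)
    c=-R.T@t; d=np.c_[n,np.ones(len(n))]@R
    return c+d*((z-c[2])/d[:,2])[:,None]
E
python3 - <<'E'
from h import *
s=observe(); print(s['time_s'],np.round(s['position'],4),np.round(s['tool_rot'],3).tolist(),np.round(s['q'],1))
im=snap('wrist','w1.png'); R=cv2.Rodrigues(np.array(im['rvec']))[0]
print('cam',-R.T@np.ravel(im['tvec']),R[2])
for t in ['housing_a','gauge_seat','finished_lamp']: print(t,pts(t,'wrist'))
E
```

```text
1.7 [0.3962 0.0574 0.3307] [[0.002, 1.0, 0.001], [1.0, -0.002, 0.0], [0.0, 0.001, -1.0]] [-8.8  2.7 83.3  0.  93.9 -8.7]
cam [0.39651918 0.13187102 0.4745366 ] [ 2.24838763e-04 -2.97183822e-01 -9.54820258e-01]
housing_a [(0.94, [0.4297, -0.0029, -0.001]), (0.87, [0.4361, 0.1049, -0.0006]), (0.72, [0.4348, -0.0938, 0.0023]), (0.57, [0.5304, -0.1121, 0.001]), (0.56, [0.5436, -0.012, 0.0011]), (0.56, [0.5355, 0.0943, 0.0005])]
gauge_seat [(0.73, [0.4616, -0.2918, 0.0209])]
finished_lamp [(0.55, [0.6683, -0.1883, 0.0696])]
```

View pics/w1.png

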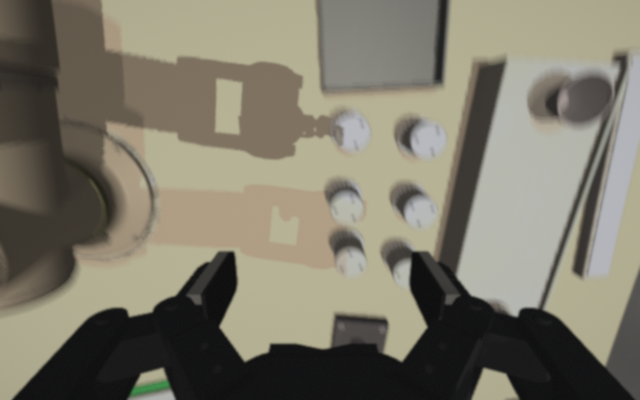

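The wrist picture shows the six housings at columns 345–430, rows 130–275, the tray at the top (385, 45), the gauge behind the fingers at (358, 332) and the reflector at (580, 97). Next I'll fit silhouettes in two cameras to get accurate positions and heights.

```bash
cat >> h.py <<'E'
from scipy.optimize import minimize, linear_sum_assignment
def ring(r,z,n=40):
    a=np.linspace(0,2*np.pi,n,endpoint=False); return np.c_[r*np.cos(a),r*np.sin(a),0*a+z]
HOUS=np.vstack([ring(.03,0),ring(.03,.006),ring(.025,.066)])
LAMP=np.vstack([ring(.03,0),ring(.03,.006),ring(.025,.066),ring(.015,.083),ring(.004,.086)])
def box(x,y,h): return np.array([[a*x/2,b*y/2,c*h] for a in(-1,1) for b in(-1,1) for c in(0,1)])
GAUGE=np.vstack([box(.1,.1,.02),ring(.013,.055),ring(.0085,.06)])
def hull(mask,im=None):
    return cv2.convexHull(np.argwhere(mask)[:,::-1].astype(np.float32)).reshape(-1,2)
def proj(im,P):
    return cv2.projectPoints(P,np.array(im['rvec'],float),np.array(im['tvec'],float),np.array(im['camera_matrix']),np.array(im['dist']))[0].reshape(-1,2)
def place(M,p):
    c,s=np.cos(p[3]),np.sin(p[3]); return M@np.array([[c,s,0],[-s,c,0],[0,0,1]])+np.array(p[:3])
def fit(M,views,p0,freez=True,yaw=False):
    "views: [(im,mask)]; fits x,y(,z)(,yaw) by hull overlap"
    H=[(im,hull(m)) for im,m in views]; p0=np.array(p0,float)
    idx=[0,1]+([] if freez else [2])+([3] if yaw else [])
    def full(v):
        p=p0.copy(); p[idx]=v; return p
    def cost(v):
        c=0
        for im,h in H:
            g=cv2.convexHull(proj(im,place(M,full(v))).astype(np.float32)).reshape(-1,2)
            A,B=cv2.contourArea(h),cv2.contourArea(g); I=cv2.intersectConvexConvex(h,g)[0]
            c+=1-I/(A+B-I)
        return c/len(H)
    sx=np.vstack([p0[idx]]+[p0[idx]+np.eye(len(idx))[i]*(.1 if j==3 else .006) for i,j in enumerate(idx)])
    r=minimize(cost,p0[idx],method='Nelder-Mead',options=dict(initial_simplex=sx,xatol=1e-4,fatol=1e-4))
    return full(r.x),r.fun
def masks(thing,cams,smin=.3):
    out={}
    for c in cams:
        im=snap(c); out[c]=(im,[np.array(d['pixels'],bool) for d in spotter.cut_out(thing,c) if d['score']>=smin])
    return out
def pick(mk,M,p,minpx=30):
    "per camera the mask whose hull best overlaps the model near p"
    v=[]
    for c,(im,ms) in mk.items():
        q=proj(im,place(M,p)).mean(0)
        best=[(np.linalg.norm(hull(m).mean(0)-q),i) for i,m in enumerate(ms) if m.sum()>minpx]
        if best and min(best)[0]<15: v.append((im,ms[min(best)[1]]))
    return v
def locate(thing,M,guesses,cams=('top','scene'),freez=True,yaw=False):
    mk=masks(thing,cams); res=[]
    for g in guesses:
        v=pick(mk,M,g); 
        if v: p,c=fit(M,v,g,freez,yaw); res.append((np.round(p,4).tolist(),round(c,3),len(v)))
        else: res.append((g,None,0))
    return res
E
python3 - <<'E'
from h import *
G=[[.436,.104,0,0],[.4297,0,0,0],[.4345,-.095,0,0],[.536,.093,0,0],[.537,-.01,0,0],[.527,-.114,0,0]]
for r in locate('housing_a',HOUS,G): print(r)
for r in locate('housing_a',HOUS,G,freez=False): print(r)
print(locate('gauge',GAUGE,[[.463,-.29,0,0]],yaw=True),locate('gauge',GAUGE,[[.463,-.29,0,0]],freez=False,yaw=True))
print(locate('finished_lamp',LAMP,[[.666,-.185,.07,0]],freez=False))
print(locate('tray',box(.17,.24,.032),[[.473,.28,0,0]],yaw=True))
print(locate('reflector',np.vstack([ring(.02,0),ring(.031,.045)]),[[.693,.145,.07,0]]))
print(locate('shelf',np.vstack([box(.145,.42,.07),[[.0725,.21,.08],[.0725,-.21,.08]]]),[[.68,-.018,0,-.085]],yaw=True))
E
```

```text
([0.4324, 0.1038, 0.0, 0.0], np.float64(0.473), 2)
([0.4279, -0.0045, 0.0, 0.0], np.float64(0.131), 2)
([0.4366, -0.0942, 0.0, 0.0], np.float64(0.117), 2)
([0.5372, 0.0932, 0.0, 0.0], np.float64(0.094), 2)
([0.5369, -0.0114, 0.0, 0.0], np.float64(0.142), 2)
([0.5282, -0.1133, 0.0, 0.0], np.float64(0.094), 2)
([0.4342, 0.1033, 0.0004, 0.0], np.float64(0.375), 2)
([0.4284, -0.0058, -0.0005, 0.0], np.float64(0.092), 2)
([0.4366, -0.0949, -0.0001, 0.0], np.float64(0.095), 2)
([0.5379, 0.0922, -0.0001, 0.0], np.float64(0.094), 2)
([0.537, -0.0117, 0.0019, 0.0], np.float64(0.045), 2)
([0.5273, -0.1126, -0.0017, 0.0], np.float64(0.093), 2)
[([0.4606, -0.2916, 0.0, -0.0968], np.float64(0.054), 2)] [([0.4605, -0.2906, 0.0037, -0.0901], np.float64(0.08), 2)]
[([0.6643, -0.1865, 0.0687, 0.0], np.float64(0.131), 2)]
[([0.4696, 0.2814, 0.0, 0.0374], np.float64(0.043), 1)]
[([0.691, 0.1435, 0.07, 0.0], np.float64(0.116), 2)]
[([0.6792, -0.0198, 0.0, -0.0688], np.float64(0.018), 2)]
```

Request:
move_arm:
  series: "-6 2 0 0 1;-12 4 1 0 1;-18 6 2 0 1;-24 6.4 3 0 1;-26 6.4 3 0 1;-26 6.4 3 0 1"

```text
time_s: 4.25
position: [0.4597, -0.2013, 0.3002]
tool_rot: [[0.002, 1.0, -0.0], [1.0, -0.002, 0.0], [0.0, -0.0, -1.0]]
ft_force: [0.6, 0.4, 0.2]
grip_width: 0.0857
gripper_force: 0.0
```

Run:
```python
from h import *
s=observe(); print(np.round(s['position'],4))
im=snap('wrist','w2.png')
print(pts('gauge_seat','wrist'),pts('housing_a','wrist'))
print(locate('gauge',GAUGE,[[.4605,-.291,0,-.09]],cams=('wrist',),yaw=True))
print(locate('gauge',GAUGE,[[.4605,-.291,0,-.09]],cams=('wrist','top','scene'),yaw=True))
G=[[.4366,-.0945,0,0],[.528,-.113,0,0]]
print(locate('housing_a',HOUS,G,cams=('wrist',)))
cv2.imwrite('pics/w2c.png',cv2.resize(cv2.convertScaleAbs(im['pixels'],alpha=2),(800,500)))
```

```text
[ 0.4597 -0.2013  0.3002]
[] [(0.93, [0.4309, -0.0088, -0.0036]), (0.77, [0.5392, -0.0131, -0.0003]), (0.73, [0.4333, -0.0925, 0.0016]), (0.73, [0.6358, -0.3356, -0.001]), (0.61, [0.5314, -0.1132, -0.0013])]
[([0.4605, -0.2954, 0.0, -0.099], np.float64(0.03), 1)]
[([0.4591, -0.2916, 0.0, -0.1199], np.float64(0.034), 1)]
[([0.4372, -0.0951, 0.0, 0.0], np.float64(0.03), 1), ([0.5278, -0.1155, 0.0, 0.0], np.float64(0.072), 1)]
```

View pics/w2c.png

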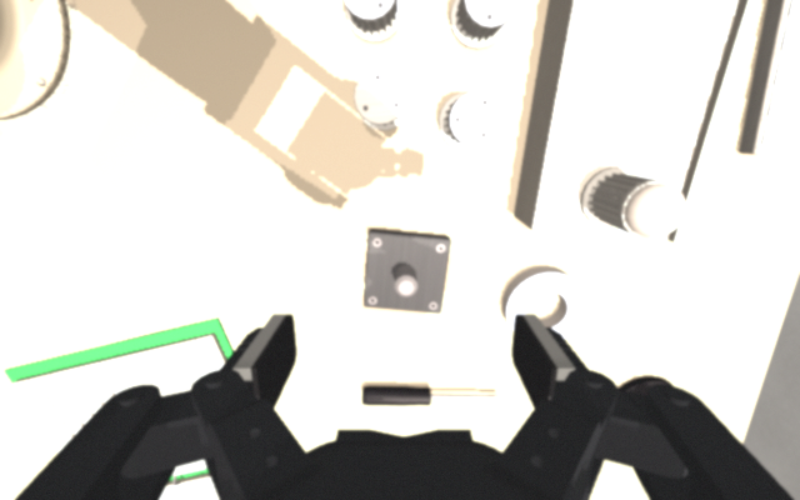

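The brightened wrist picture shows the gauge base at about (405, 270), with the pin tip at (406, 286), and the two nearest housings at (375, 103) and (468, 118). I'm going for the nearest one and recomputing the pin by pixels.

Run:
```python
from h import *
im=cv2.imread('pics/w2.png'); i2=snap('wrist')
c=lambda L:np.array(L)/1.25
print(world(i2,c([(406,287)]),.06), world(i2,c([(371,229),(450,237),(441,313),(365,307)]),.02).mean(0), world(i2,c([(377,243),(441,248),(433,306),(372,301)]),.02).mean(0))
```

```text
[[ 0.46250604 -0.29207051  0.06      ]] [ 0.46366713 -0.29047712  0.02      ] [ 0.46243504 -0.29369446  0.02      ]
```

Request:
move_arm:
  series: "3 -0.7 5 0 0.8;7 -1.5 10 0 0.8;10.6 -2.3 15 0 0.8;10.6 -2.3 19 0 0.8;10.6 -2.3 24 0 0.8;10.6 -2.3 26.7 0 0.8;10.6 -2.3 26.7 0 0.8"

```text
time_s: 5.82
position: [0.4362, -0.0943, 0.0323]
tool_rot: [[0.001, 1.0, -0.003], [1.0, -0.001, 0.002], [0.002, -0.003, -1.0]]
ft_force: [-0.1, -1.0, 0.0]
grip_width: 0.0773
gripper_force: 0.0
```

Request:
move_arm:
  series: "0 0 0 0 -1;0 0 0 0 -1;0 0 0 0 -1;0 0 0 0 -1;0 0 0 0 -1;0 0 0 0 -1"
  force: 40

```text
time_s: 6.58
position: [0.4375, -0.095, 0.0348]
tool_rot: [[0.001, 1.0, 0.003], [1.0, -0.001, -0.001], [-0.001, 0.003, -1.0]]
ft_force: [-2.0, 1.5, 7.5]
grip_width: 0.0484
gripper_force: 41.0
```

Request:
move_arm:
  series: "0 0 -4 0 -1;0 0 -9 0 -1;-5 0.6 -10 0 -1;-10 1.2 -10 0 -1;-15 1.8 -10 0 -1;-19.7 2.4 -10 0 -1;-19.7 2.4 -8 0 -1;-19.7 2.4 -8 0 -1"

```text
time_s: 7.58
position: [0.4599, -0.2913, 0.1127]
tool_rot: [[0.001, 1.0, -0.002], [1.0, -0.001, 0.002], [0.002, -0.002, -1.0]]
ft_force: [0.0, -0.0, -1.3]
grip_width: 0.0487
gripper_force: 43.0
```

Run:
```python
from h import *
s=observe(); print(np.round(s['position'],4),s['ft_force'])
for c in ['top','scene']:
    im=snap(c); cv2.imwrite(f'pics/g_{c}.png',im['pixels']); print(pts('housing_a',c))
a=cv2.imread('pics/g_scene.png')[215:315,170:300]; b=snap('wrist')['pixels'][150:400,200:460]
a=cv2.resize(a,(520,400),interpolation=3); b=cv2.resize(b,(280,270)); o=np.zeros((400,800,3),np.uint8); o[:,:520]=a;o[:270,520:]=b
cv2.imwrite('pics/g.png',cv2.convertScaleAbs(o,alpha=1.7))
print(locate('housing_a',HOUS,[[.462,-.292,.08,0]]))
```

```text
[ 0.4599 -0.2913  0.1127] [ 0.00612145 -0.0159613  -1.31401442]
[(0.87, [0.4315, -0.0085, 0.0]), (0.85, [0.5346, 0.0939, -0.0012]), (0.84, [0.5379, -0.0128, -0.0006]), (0.79, [0.4338, 0.1012, -0.002]), (0.67, [0.5279, -0.115, 0.0022])]
[(0.88, [0.4544, -0.2898, 0.0759]), (0.87, [0.435, 0.1025, -0.0029]), (0.74, [0.5252, -0.1105, -0.0016]), (0.73, [0.5376, -0.0118, -0.0037]), (0.73, [0.5382, 0.0922, -0.0029]), (0.73, [0.4295, -0.0031, 0.0021]), (0.59, [0.6872, -0.0208, -0.0001]), (0.43, [0.4937, -0.4709, -0.002])]
[([0.4588, -0.294, 0.08, 0.0], np.float64(0.212), 1)]
```

View pics/g.png

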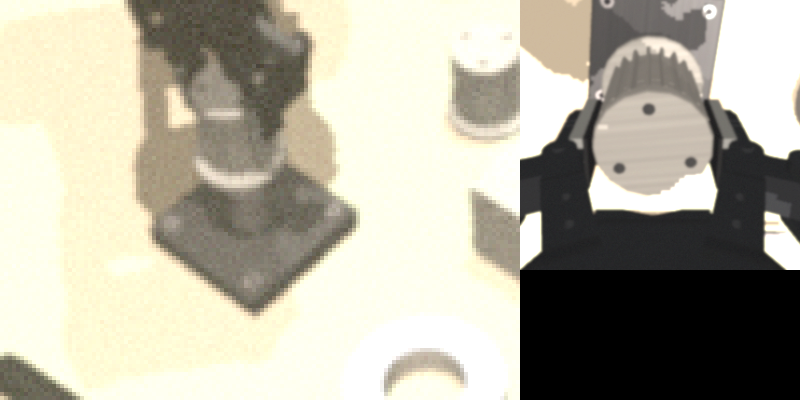

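The scene crop shows the housing upright over the pin, with its flange at (240, 170) directly above the pin's lower part at (245, 205). The wrist crop shows it seated centrally between the fingers. I'm lowering in small steps and watching the force.

Request:
move_arm:
  series: "0 0 0.8 0 -1;0 0 1.6 0 -1;0 0 2.2 0 -1;0 0 2.6 0 -1;0 0 2.6 0 -1"

```text
time_s: 8.65
position: [0.4606, -0.2916, 0.0871]
tool_rot: [[0.001, 1.0, -0.0], [1.0, -0.001, 0.0], [0.0, -0.0, -1.0]]
ft_force: [-0.8, 0.2, -2.3]
grip_width: 0.0481
gripper_force: 43.0
```

Request:
move_arm:
  series: "0 0 0.4 0 -1;0 0 0.8 0 -1;0 0 1.2 0 -1;0 0 1.4 0 -1;0 0 1.4 0 -1"

```text
time_s: 9.28
position: [0.4615, -0.2926, 0.0753]
tool_rot: [[0.001, 1.0, 0.003], [1.0, -0.001, -0.003], [-0.003, 0.003, -1.0]]
ft_force: [-0.8, -0.5, 14.1]
grip_width: 0.0483
gripper_force: 44.7
```

Request:
move_arm:
  series: "0 0 0.2 0 -1;0 0 0.3 0 -1;0 0 0.3 0 -1"

```text
time_s: 9.65
position: [0.4617, -0.293, 0.0748]
tool_rot: [[0.0, 1.0, 0.004], [1.0, -0.0, -0.006], [-0.006, 0.004, -1.0]]
ft_force: [-7.5, 4.4, 36.4]
grip_width: 0.0485
gripper_force: 46.9
```

Firm stop about 20 mm above the base with 36 N on the wrist, so this one is a reject. It goes to the far tray slot.

Request:
move_arm:
  series: "0 0 -5 0 -1;0 0 -10 0 -1;6 0 -10 0 -1;12 0 -10 0 -1;18 0.5 -10 0 -1;24 1 -10 0 -1;30 1 -10 0 -1;36 1 -10 0 -1"

```text
time_s: 10.65
position: [0.4707, 0.0702, 0.1704]
tool_rot: [[0.001, 1.0, 0.0], [1.0, -0.001, -0.0], [-0.0, 0.0, -1.0]]
ft_force: [0.4, -0.3, -1.9]
grip_width: 0.0482
gripper_force: 43.8
```

Request:
move_arm:
  series: "6 0 0 0 -1;12 0 0 0 -1;18 0 0 0 -1;24 0 0 0 -1;28.7 0 0 0 -1;28.7 0 0 0 -1;28.7 0 0 0 -1"

```text
time_s: 11.52
position: [0.4709, 0.355, 0.1699]
tool_rot: [[0.0, 1.0, -0.001], [1.0, -0.0, -0.001], [-0.001, -0.001, -1.0]]
ft_force: [0.0, -0.4, -1.6]
grip_width: 0.0484
gripper_force: 43.8
```

Run:
```python
from h import *
s=observe(); print(np.round(s['position'],4),s['ft_force'])
T=box(.17,.24,.032)
print(pts('tray_in','top'),pts('tray_in','scene'))
for c in (('top',),('scene',)): print(locate('tray',T,[[.472,.279,0,0.04]],cams=c,yaw=True))
```

```text
[0.4709 0.355  0.1699] [ 0.01186088 -0.40081943 -1.61451602]
[(0.89, [0.47, 0.2747, 0.001]), (0.26, [0.692, 0.1425, 0.0672])] [(0.61, [0.4721, 0.2807, 0.0045])]
[([0.4733, 0.2794, 0.0, 0.0401], np.float64(0.021), 1)]
[([0.4685, 0.2823, 0.0, 0.0492], np.float64(0.061), 1)]
```

Request:
move_arm:
  series: "0 0 5 0 -1;0 0 10 0 -1;0 0 12.5 0 -1;0 0 13 0 -1;0 0 13.2 0 -1;0 0 13.2 0 -1"

```text
time_s: 12.58
position: [0.4717, 0.3556, 0.0395]
tool_rot: [[0.001, 1.0, 0.002], [1.0, -0.001, 0.001], [0.001, 0.002, -1.0]]
ft_force: [-1.2, 0.2, -3.3]
grip_width: 0.0485
gripper_force: 43.7
```

Request:
move_arm:
  series: "0 0 0.2 0 -1;0 0 0.2 0 -1;0 0 0.2 0 0.5;0 0 0.2 0 0.5;0 0 0.2 0 0.5;0 0 0 0 0.5;0 0 -6 0 0.5;0 0 -10 0 0.5"

```text
time_s: 13.58
position: [0.4714, 0.3555, 0.1407]
tool_rot: [[0.001, 1.0, 0.002], [1.0, -0.001, 0.001], [0.001, 0.002, -1.0]]
ft_force: [-0.1, -0.4, 0.4]
grip_width: 0.0638
gripper_force: 0.0
```

Request:
move_arm:
  series: "-6 0 -3 0 0.8;-11 0 -3 0 0.8;-11 0 -3 0 0.8"

```text
time_s: 13.95
position: [0.4712, 0.2428, 0.1691]
tool_rot: [[0.004, 1.0, 0.001], [1.0, -0.004, -0.0], [-0.0, 0.001, -1.0]]
ft_force: [0.7, -0.2, 0.5]
grip_width: 0.0769
gripper_force: 0.0
```

```bash
cat > look.py <<'E'
from h import *
import sys
s=observe(); print(round(s['time_s'],2),np.round(s['position'],4))
G=eval(sys.argv[1]); cams=sys.argv[2].split(',')
for c in cams: print(c,pts('housing_a',c))
for c in cams+['all']:
    print(c,*locate('housing_a',HOUS,G,cams=cams if c=='all' else (c,)),sep='\n  ')
E
python3 look.py '[[.4715,.355,.004,0],[.434,.103,0,0]]' top,scene,wrist
```

```text
13.95 [0.4712 0.2428 0.1691]
top [(0.95, [0.5407, -0.0143, -0.0006]), (0.91, [0.5359, 0.0935, -0.0031]), (0.83, [0.4348, 0.1042, -0.0015]), (0.8, [0.4297, -0.007, -0.0005]), (0.78, [0.4688, 0.353, 0.1349]), (0.65, [0.5269, -0.1139, -0.0001]), (0.5, [0.4597, -0.29, -0.0003])]
scene [(0.97, [0.5267, -0.1133, -0.0009]), (0.96, [0.4296, -0.0024, 0.0003]), (0.93, [0.4662, 0.3579, 0.1363]), (0.82, [0.5387, -0.0131, -0.0016]), (0.68, [0.4364, 0.1035, -0.0033]), (0.61, [0.6413, 0.3781, -0.0006]), (0.59, [0.5364, 0.0888, -0.0009])]
wrist [(0.57, [0.4604, -0.2887, 0.0789])]
top
  ([0.4715, 0.355, 0.004, 0], None, 0)
  ([0.4343, 0.1022, 0.0, 0.0], np.float64(0.054), 1)
scene
  ([0.4659, 0.3606, 0.004, 0.0], np.float64(0.061), 1)
  ([0.4325, 0.1072, 0.0, 0.0], np.float64(0.143), 1)
wrist
  ([0.4719, 0.3551, 0.004, 0.0], np.float64(0.043), 1)
  ([0.4345, 0.1024, 0.0, 0.0], np.float64(0.1), 1)
all
  ([0.4712, 0.3554, 0.004, 0.0], np.float64(0.115), 2)
  ([0.4334, 0.1029, 0.0, 0.0], np.float64(0.109), 3)
```

The housing stands in the tray at (0.472, 0.355), confirmed by the wrist fit. The 0.135 m readings came from older pictures. Next housing is at (0.434, 0.103).

Request:
move_arm:
  series: "-5 -1.5 0 0 0.8;-10 -3 2 0 0.8;-14 -3.7 6 0 0.8;-14 -3.7 9 0 0.8;-14 -3.7 12 0 0.8;-14 -3.7 13.5 0 0.8;-14 -3.7 13.5 0 0.8"

```text
time_s: 15.58
position: [0.4336, 0.1053, 0.0328]
tool_rot: [[0.001, 1.0, -0.002], [1.0, -0.001, 0.0], [0.0, -0.002, -1.0]]
ft_force: [-0.5, 0.0, 0.7]
grip_width: 0.0768
gripper_force: 0.0
```

Request:
move_arm:
  series: "0 0 0 0 -1;0 0 0 0 -1;0 0 0 0 -1;0 0 0 0 -1;0 0 0 0 -1;0 0 0 0 -1"
  force: 40

```text
time_s: 16.32
position: [0.4344, 0.1054, 0.0344]
tool_rot: [[0.0, 1.0, 0.002], [1.0, -0.0, -0.0], [-0.0, 0.002, -1.0]]
ft_force: [-1.4, -0.6, 5.8]
grip_width: 0.0485
gripper_force: 40.9
```

Request:
move_arm:
  series: "0 0 -5 0 -1;0 0 -11 0 -1;-6 0.5 -12 0 -1;-12 1 -12 0 -1;-18 1.5 -12 0 -1;-24 2.2 -12 0 -1;-30 2.7 -12 0 -1;-36 2.7 -11 0 -1"

```text
time_s: 17.32
position: [0.4609, -0.2568, 0.1442]
tool_rot: [[0.001, 1.0, 0.002], [1.0, -0.001, -0.001], [-0.001, 0.002, -1.0]]
ft_force: [1.8, 0.2, -1.5]
grip_width: 0.0483
gripper_force: 42.8
```

Request:
move_arm:
  series: "-3.6 0 2 0 -1;-3.6 0 4 0 -1;-3.6 0 4 0 -1;-3.6 0 5.2 0 -1;-3.6 0 5.7 0 -1;-3.6 0 5.7 0 -1"

```text
time_s: 18.08
position: [0.4607, -0.2903, 0.0864]
tool_rot: [[0.0, 1.0, -0.0], [1.0, -0.0, 0.0], [0.0, -0.0, -1.0]]
ft_force: [0.9, 0.7, -1.9]
grip_width: 0.0486
gripper_force: 42.8
```

Request:
move_arm:
  series: "0 0 0.4 0 -1;0 0 0.8 0 -1;0 0 1.2 0 -1;0 0 1.4 0 -1;0 0 1.4 0 -1"

```text
time_s: 18.7
position: [0.4606, -0.2906, 0.0722]
tool_rot: [[0.001, 1.0, -0.0], [1.0, -0.001, 0.0], [0.0, -0.0, -1.0]]
ft_force: [0.3, 0.2, -1.4]
grip_width: 0.0488
gripper_force: 42.8
```

Request:
move_arm:
  series: "0 0 0.6 0 -1;0 0 1.2 0 -1;0 0 1.6 0 -1;0 0 1.9 0 -1;0 0 2 0 -1;0 0 2 0 -1"

```text
time_s: 19.45
position: [0.4606, -0.2906, 0.0543]
tool_rot: [[0.0, 1.0, 0.001], [1.0, -0.0, -0.001], [-0.001, 0.001, -1.0]]
ft_force: [-6.6, 4.3, 18.9]
grip_width: 0.0487
gripper_force: 44.6
```

Seated fully on the base, so this one is good. It goes to the shelf beside the lamp.

Request:
move_arm:
  series: "0 0 -6 0 -1;0 0 -12 0 -1;1 1 -16 0 -1;5 6 -16 0 -1;9 11 -16 0 -1;13 16 -16 0 -1;18 21 -16 0 -1;18 21 -16 0 -1"

```text
time_s: 20.45
position: [0.6725, -0.1076, 0.2112]
tool_rot: [[-0.003, 1.0, -0.001], [1.0, 0.003, 0.001], [0.001, -0.001, -1.0]]
ft_force: [-0.5, -0.2, -1.2]
grip_width: 0.0486
gripper_force: 44.1
```

Request:
move_arm:
  series: "0 0 4 0 -1;0 0 8 0 -1;0 0 10 0 -1;0 0 10.4 0 -1;0 0 10.4 0 -1"

```text
time_s: 21.08
position: [0.6709, -0.1113, 0.1091]
tool_rot: [[0.001, 1.0, 0.001], [1.0, -0.001, -0.0], [-0.0, 0.001, -1.0]]
ft_force: [0.3, -0.2, -1.5]
grip_width: 0.0493
gripper_force: 44.1
```

Run:
```python
from h import *
im=snap('scene'); cv2.imwrite('pics/s1.png',cv2.convertScaleAbs(cv2.resize(im['pixels'][150:310,240:440],(800,640))[:600],alpha=1.7))
s=observe(); print(np.round(s['position'],4),s['ft_force'])
```

```text
[ 0.6712 -0.1112  0.1096] [ 0.17715057 -0.17666534 -1.95126421]
```

View pics/s1.png

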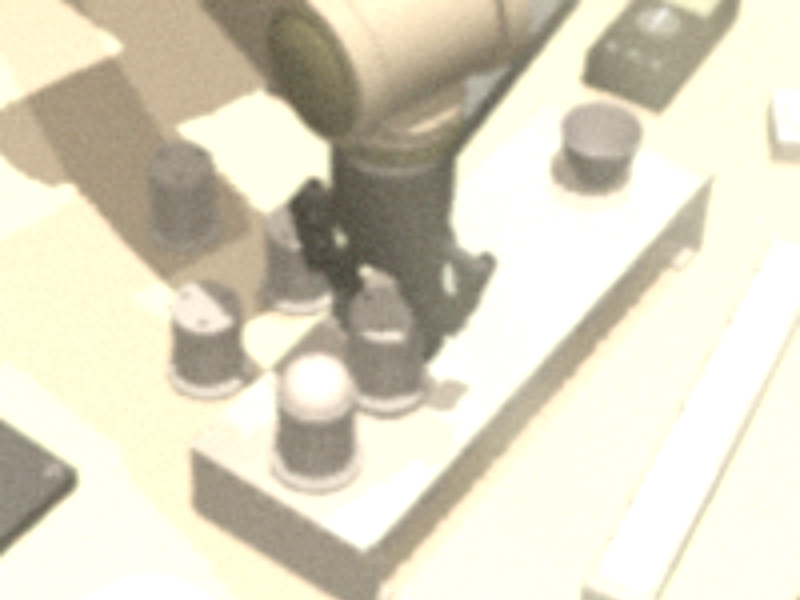

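The scene crop shows the held housing at (385, 370), just above the shelf beside the lamp at (318, 430) and in line with the reflector at (598, 150). I'm setting it down.

Request:
move_arm:
  series: "0 0 0.3 0 -1;0 0 0.5 0 -1;0 0 0.6 0 -1;0 0 0.6 0 -1"

```text
time_s: 21.62
position: [0.671, -0.1109, 0.1044]
tool_rot: [[0.001, 1.0, 0.002], [1.0, -0.001, -0.001], [-0.001, 0.002, -1.0]]
ft_force: [-4.1, -0.4, 9.2]
grip_width: 0.0484
gripper_force: 45.0
```

Request:
move_arm:
  series: "0 0 0 0 0.5;0 0 0 0 0.5;0 0 0 0 0.5;0 0 -2 0 0.5;0 0 -7 0 0.5;0 0 -11 0 0.5;5 -4 -11 0 0.8;10 -8 -11 0 0.8"

```text
time_s: 22.62
position: [0.5918, -0.0123, 0.2124]
tool_rot: [[0.002, 1.0, 0.001], [1.0, -0.002, 0.0], [0.0, 0.001, -1.0]]
ft_force: [1.4, 1.6, 0.5]
grip_width: 0.0769
gripper_force: 0.0
```

```bash
sed -i "s/^for c in cams: print.*/for c in cams: snap(c); print(c,pts('housing_a',c))/" look.py
python3 look.py '[[.671,-.111,.07,0],[.43,-.005,0,0],[.537,.092,0,0],[.538,-.0115,0,0],[.528,-.113,0,0]]' top,scene
```

```text
22.62 [ 0.5918 -0.0123  0.2124]
top [(0.76, [0.5281, -0.1143, 0.0019]), (0.7, [0.4307, -0.0081, 0.0007]), (0.64, [0.6709, -0.1158, 0.0701]), (0.48, [0.6652, -0.1836, 0.0702])]
scene [(0.91, [0.536, 0.0905, -0.0022]), (0.73, [0.4678, 0.3574, 0.0011]), (0.67, [0.674, -0.1141, 0.0688]), (0.59, [0.4294, -0.0013, -0.0002])]
top
  ([0.6699, -0.1143, 0.07, 0.0], np.float64(0.122), 1)
  ([0.4273, -0.0069, 0.0, 0.0], np.float64(0.213), 1)
  ([0.537, 0.092, 0, 0], None, 0)
  ([0.538, -0.0115, 0, 0], None, 0)
  ([0.5276, -0.1141, 0.0, 0.0], np.float64(0.084), 1)
scene
  ([0.6679, -0.1109, 0.07, 0.0], np.float64(0.183), 1)
  ([0.4268, -0.0005, 0.0, 0.0], np.float64(0.079), 1)
  ([0.5354, 0.0959, 0.0, 0.0], np.float64(0.117), 1)
  ([0.5339, -0.0093, 0.0, 0.0], np.float64(0.113), 1)
  ([0.5252, -0.1116, 0.0, 0.0], np.float64(0.118), 1)
all
  ([0.6679, -0.1116, 0.07, 0.0], np.float64(0.226), 2)
  ([0.4282, -0.0052, 0.0, 0.0], np.float64(0.235), 2)
  ([0.5356, 0.096, 0.0, 0.0], np.float64(0.104), 1)
  ([0.5363, -0.0077, 0.0, 0.0], np.float64(0.148), 1)
  ([0.5275, -0.1138, 0.0, 0.0], np.float64(0.088), 2)
```

Request:
move_arm:
  series: "-4 -3 2 0 0.8;-8 -5.5 6 0 0.8;-10.1 -6.4 9 0 0.8;-10.1 -6.4 12 0 0.8;-10.1 -6.4 15 0 0.8;-10.1 -6.4 17.8 0 0.8;-10.1 -6.4 17.8 0 0.8"

```text
time_s: 24.1
position: [0.528, -0.114, 0.0329]
tool_rot: [[0.001, 1.0, -0.003], [1.0, -0.001, 0.002], [0.002, -0.003, -1.0]]
ft_force: [0.2, 0.5, 0.2]
grip_width: 0.0771
gripper_force: 0.0
```

Request:
move_arm:
  series: "0 0 0 0 -1;0 0 0 0 -1;0 0 0 0 -1;0 0 0 0 -1;0 0 0 0 -1;0 0 0 0 -1"
  force: 40

```text
time_s: 24.85
position: [0.5294, -0.1144, 0.0358]
tool_rot: [[0.001, 1.0, 0.002], [1.0, -0.001, -0.001], [-0.001, 0.002, -1.0]]
ft_force: [-1.0, -1.0, 7.0]
grip_width: 0.0488
gripper_force: 41.9
```

Request:
move_arm:
  series: "0 0 -5 0 -1;0 0 -11 0 -1;-5 -2 -12 0 -1;-10 -4 -12 0 -1;-15 -6 -12 0 -1;-17.8 -6.75 -10 0 -1;-17.8 -6.75 -8 0 -1;-17.8 -6.75 -8 0 -1"

```text
time_s: 25.85
position: [0.4604, -0.2917, 0.1135]
tool_rot: [[0.001, 1.0, -0.002], [1.0, -0.001, 0.002], [0.002, -0.002, -1.0]]
ft_force: [-0.9, -0.0, -1.7]
grip_width: 0.0484
gripper_force: 43.2
```

Request:
move_arm:
  series: "0 0 1 0 -1;0 0 2 0 -1;0 0 2.6 0 -1;0 0 2.8 0 -1;0 0 2.8 0 -1"

```text
time_s: 26.48
position: [0.4612, -0.2921, 0.0864]
tool_rot: [[0.001, 1.0, 0.0], [1.0, -0.001, -0.0], [-0.0, 0.0, -1.0]]
ft_force: [0.3, 0.2, -1.6]
grip_width: 0.0484
gripper_force: 43.2
```

Request:
move_arm:
  series: "0 0 0.4 0 -1;0 0 0.8 0 -1;0 0 1.1 0 -1;0 0 1.3 0 -1;0 0 1.3 0 -1"

```text
time_s: 27.1
position: [0.4611, -0.292, 0.0732]
tool_rot: [[0.001, 1.0, -0.0], [1.0, -0.001, 0.0], [0.0, -0.0, -1.0]]
ft_force: [-0.0, 0.1, -3.1]
grip_width: 0.0482
gripper_force: 43.2
```

Request:
move_arm:
  series: "0 0 0.6 0 -1;0 0 1.2 0 -1;0 0 1.6 0 -1;0 0 1.9 0 -1;0 0 2 0 -1;0 0 2 0 -1"

```text
time_s: 27.85
position: [0.461, -0.292, 0.0558]
tool_rot: [[0.0, 1.0, 0.001], [1.0, -0.0, -0.001], [-0.001, 0.001, -1.0]]
ft_force: [-7.2, 5.5, 23.5]
grip_width: 0.0489
gripper_force: 45.7
```

Fully down again: good. It goes to the second shelf slot.

Request:
move_arm:
  series: "0 0 -6 0 -1;0 0 -12 0 -1;2 2 -16 0 -1;7 6 -16 0 -1;12 10.5 -16 0 -1;17 15 -16 0 -1;22 19 -16 0 -1;25.6 21.5 -16 0 -1"

```text
time_s: 28.85
position: [0.6774, -0.0342, 0.2128]
tool_rot: [[0.0, 1.0, -0.0], [1.0, -0.0, 0.0], [0.0, -0.0, -1.0]]
ft_force: [0.8, -0.8, -3.5]
grip_width: 0.0484
gripper_force: 44.5
```

Request:
move_arm:
  series: "0 0 0 0 -1;0 0 4 0 -1;0 0 8 0 -1;0 0 10 0 -1;0 0 10.4 0 -1;0 0 10.4 0 -1;0 0 10.7 0 -1;0 0 10.9 0 -1"

```text
time_s: 29.85
position: [0.6766, -0.0363, 0.1059]
tool_rot: [[0.001, 1.0, 0.002], [1.0, -0.001, -0.001], [-0.001, 0.002, -1.0]]
ft_force: [-3.4, 0.7, 11.4]
grip_width: 0.0487
gripper_force: 45.8
```

Request:
move_arm:
  series: "0 0 0 0 0.5;0 0 0 0 0.5;0 0 0 0 0.5;0 0 -2 0 0.5;0 0 -7 0 0.5;0 0 -11 0 0.5;5 -4 -11 0 0.8;10 -8 -11 0 0.8"

```text
time_s: 30.85
position: [0.5973, 0.0623, 0.2145]
tool_rot: [[0.002, 1.0, 0.001], [1.0, -0.002, 0.0], [0.0, 0.001, -1.0]]
ft_force: [1.2, 0.2, 0.5]
grip_width: 0.0772
gripper_force: 0.0
```

Request:
move_arm:
  series: "5 -4 0 0 0.8;11 -5 0 0 0.8;11 -5 0 0 0.8"

```text
time_s: 31.22
position: [0.547, 0.1751, 0.2149]
tool_rot: [[-0.005, 1.0, 0.001], [1.0, 0.005, 0.001], [0.001, 0.001, -1.0]]
ft_force: [0.5, -1.1, 0.2]
grip_width: 0.0768
gripper_force: 0.0
```

```bash
python3 look.py '[[.671,-.111,.07,0],[.676,-.036,.07,0],[.43,-.005,0,0],[.536,.094,0,0],[.538,-.0115,0,0]]' top,scene,wrist
```

```text
31.23 [0.547  0.1751 0.2149]
top [(0.86, [0.6711, -0.1147, 0.0688]), (0.81, [0.6754, -0.0387, 0.0718]), (0.74, [0.5362, 0.0927, -0.0015]), (0.72, [0.5358, -0.0096, 0.0021]), (0.67, [0.431, -0.0069, 0.0015])]
scene [(0.81, [0.6721, -0.1108, 0.0679]), (0.7, [0.5349, 0.0895, -0.0007]), (0.61, [0.4669, 0.3561, 0.0038]), (0.59, [0.673, -0.0331, 0.0671]), (0.56, [0.4303, -0.0011, -0.0018]), (0.55, [0.5395, -0.0089, -0.0026])]
wrist [(0.97, [0.429, -0.0075, -0.001]), (0.76, [0.5374, 0.0907, 0.0055]), (0.64, [0.541, -0.0115, 0.0001])]
top
  ([0.6692, -0.1127, 0.07, 0.0], np.float64(0.112), 1)
  ([0.6729, -0.0363, 0.07, 0.0], np.float64(0.124), 1)
  ([0.4308, -0.0069, 0.0, 0.0], np.float64(0.113), 1)
  ([0.5352, 0.0916, 0.0, 0.0], np.float64(0.159), 1)
  ([0.5346, -0.0127, 0.0, 0.0], np.float64(0.215), 1)
scene
  ([0.6682, -0.1113, 0.07, 0.0], np.float64(0.211), 1)
  ([0.6723, -0.0349, 0.07, 0.0], np.float64(0.158), 1)
  ([0.4263, 0.0005, 0.0, 0.0], np.float64(0.16), 1)
  ([0.5338, 0.0986, 0.0, 0.0], np.float64(0.184), 1)
  ([0.5364, -0.0058, 0.0, 0.0], np.float64(0.181), 1)
wrist
  ([0.671, -0.111, 0.07, 0], None, 0)
  ([0.676, -0.036, 0.07, 0], None, 0)
  ([0.4641, -0.0087, 0.0, 0.0], np.float64(0.731), 1)
  ([0.537, 0.0909, 0.0, 0.0], np.float64(0.039), 1)
  ([0.5371, -0.0148, 0.0, 0.0], np.float64(0.077), 1)
all
  ([0.6693, -0.1125, 0.07, 0.0], np.float64(0.118), 2)
  ([0.6731, -0.0353, 0.07, 0.0], np.float64(0.186), 2)
  ([0.4296, -0.0044, 0.0, 0.0], np.float64(0.42), 2)
  ([0.5371, 0.0915, 0.0, 0.0], np.float64(0.066), 3)
  ([0.5367, -0.0117, 0.0, 0.0], np.float64(0.095), 3)
```

Request:
move_arm:
  series: "-4 -0.5 3 0 0.8;-8.4 -1 7 0 0.8;-8.4 -1 10 0 0.8;-8.4 -1 13 0 0.8;-8.4 -1 16 0 0.8;-8.4 -1 18.1 0 0.8;-8.4 -1 18.1 0 0.8"

```text
time_s: 33.0
position: [0.5376, 0.0876, 0.0323]
tool_rot: [[0.001, 1.0, -0.003], [1.0, -0.001, 0.0], [0.0, -0.003, -1.0]]
ft_force: [-0.3, 0.1, 1.1]
grip_width: 0.077
gripper_force: 0.0
```

Request:
move_arm:
  series: "0 0 0 0 -1;0 0 0 0 -1;0 0 0 0 -1;0 0 0 0 -1;0 0 0 0 -1;0 0 0 0 -1"
  force: 40

```text
time_s: 33.75
position: [0.5388, 0.0875, 0.0347]
tool_rot: [[0.0, 1.0, 0.002], [1.0, -0.0, -0.0], [-0.0, 0.002, -1.0]]
ft_force: [-1.0, -0.2, 6.5]
grip_width: 0.0484
gripper_force: 41.9
```

Request:
move_arm:
  series: "0 0 -5 0 -1;0 0 -11 0 -1;-6 -2 -12 0 -1;-12 -4 -12 0 -1;-18 -6 -12 0 -1;-24 -7.65 -12 0 -1;-30 -7.65 -12 0 -1;-35 -7.65 -11 0 -1"

```text
time_s: 34.75
position: [0.4613, -0.2651, 0.1443]
tool_rot: [[0.002, 1.0, 0.002], [1.0, -0.002, -0.002], [-0.002, 0.002, -1.0]]
ft_force: [-0.1, 1.2, -2.4]
grip_width: 0.049
gripper_force: 43.2
```

Request:
move_arm:
  series: "-3.3 0 2 0 -1;-3.3 0 4 0 -1;-3.3 0 4 0 -1;-3.3 0 5.2 0 -1;-3.3 0 5.7 0 -1;-3.3 0 5.7 0 -1"

```text
time_s: 35.5
position: [0.4616, -0.2951, 0.0863]
tool_rot: [[0.0, 1.0, -0.0], [1.0, -0.0, 0.0], [0.0, -0.0, -1.0]]
ft_force: [0.0, -0.2, -0.8]
grip_width: 0.0488
gripper_force: 43.2
```

Request:
move_arm:
  series: "0 0 0.4 0 -1;0 0 0.8 0 -1;0 0 1.1 0 -1;0 0 1.3 0 -1;0 0 1.3 0 -1"

```text
time_s: 36.12
position: [0.4619, -0.2965, 0.0754]
tool_rot: [[0.0, 1.0, 0.002], [1.0, -0.0, -0.003], [-0.003, 0.002, -1.0]]
ft_force: [-3.0, -0.6, 15.8]
grip_width: 0.0487
gripper_force: 44.9
```

Request:
move_arm:
  series: "0 0 0.2 0 -1;0 0 0.3 0 -1;0 0 0.3 0 -1"

```text
time_s: 36.5
position: [0.4621, -0.2968, 0.0749]
tool_rot: [[0.0, 1.0, 0.003], [1.0, -0.0, -0.005], [-0.005, 0.003, -1.0]]
ft_force: [-9.8, 3.5, 37.3]
grip_width: 0.0488
gripper_force: 47.2
```

Firm stop about 20 mm up: reject. It goes to the middle tray slot.

Request:
move_arm:
  series: "0 0 -5 0 -1;0 0 -10 0 -1;6 0 -10 0 -1;12 0 -10 0 -1;18 0.5 -10 0 -1;24 1 -10 0 -1;30 1 -10 0 -1;36 1 -10 0 -1"

```text
time_s: 37.5
position: [0.4715, 0.0665, 0.1704]
tool_rot: [[0.001, 1.0, 0.0], [1.0, -0.001, -0.0], [-0.0, 0.0, -1.0]]
ft_force: [0.8, -0.5, -2.6]
grip_width: 0.0487
gripper_force: 43.7
```

Request:
move_arm:
  series: "6 0 0 0 -1;12 0 0 0 -1;18 0 0 0 -1;21.3 0 0 0 -1;21.3 0 5 0 -1;21.3 0 10 0 -1;21.3 0 12.7 0 -1;21.3 0 13.2 0 -1"

```text
time_s: 38.5
position: [0.4705, 0.2771, 0.0378]
tool_rot: [[0.0, 1.0, -0.004], [1.0, -0.0, -0.002], [-0.002, -0.004, -1.0]]
ft_force: [-13.8, -6.7, 35.3]
grip_width: 0.0487
gripper_force: 49.2
```

Request:
move_arm:
  series: "0 0 0 0 -1;0 0 0.2 0 -1;0 0 0.2 0 -1"

```text
time_s: 38.88
position: [0.4721, 0.2779, 0.0378]
tool_rot: [[0.001, 1.0, 0.001], [1.0, -0.001, 0.001], [0.001, 0.001, -1.0]]
ft_force: [-3.0, -0.8, 12.3]
grip_width: 0.0485
gripper_force: 47.2
```

Resting on the tray floor; releasing, then backing off to a spot that keeps the view clear.

Request:
move_arm:
  series: "0 0 0 0 0.5;0 0 0 0 0.5;0 0 0 0 0.5;0 0 -2 0 0.5;0 0 -7 0 0.5;0 0 -13 0 0.5;-6 0 -18 0 0.8;-12 0 -18 0 0.8"

```text
time_s: 39.88
position: [0.4725, 0.1671, 0.2176]
tool_rot: [[-0.002, 1.0, 0.005], [1.0, 0.002, 0.001], [0.001, 0.005, -1.0]]
ft_force: [0.9, -0.4, -0.2]
grip_width: 0.0769
gripper_force: 0.0
```

Request:
move_arm:
  series: "0 0 0 0 0.8;0 0 0 0 0.8"

```text
time_s: 40.12
position: [0.4717, 0.1678, 0.2148]
tool_rot: [[0.001, 1.0, -0.0], [1.0, -0.001, 0.0], [0.0, -0.0, -1.0]]
ft_force: [0.2, -0.0, -0.8]
grip_width: 0.077
gripper_force: 0.0
```

```bash
python3 look.py '[[.4715,.355,.004,0],[.4715,.281,.004,0],[.43,-.005,0,0],[.538,-.0115,0,0]]' top,scene,wrist
```

```text
40.12 [0.4717 0.1678 0.2148]
top [(0.95, [0.6747, -0.038, 0.0705]), (0.91, [0.5398, -0.0104, -0.0054]), (0.66, [0.4334, -0.0081, -0.0006]), (0.58, [0.6702, -0.1123, 0.071])]
scene [(0.9, [0.6747, -0.0313, 0.0695]), (0.88, [0.6723, -0.1106, 0.068]), (0.84, [0.4657, 0.3587, 0.0012]), (0.82, [0.4717, 0.2779, 0.0012]), (0.71, [0.4299, -0.0027, 0.002]), (0.67, [0.5401, -0.0101, -0.0016]), (0.46, [0.6384, -0.3379, 0.0039])]
wrist [(0.97, [0.4291, -0.0039, -0.0012]), (0.94, [0.5388, -0.0117, -0.0002]), (0.86, [0.4722, 0.2828, 0.0026])]
top
  ([0.4715, 0.355, 0.004, 0], None, 0)
  ([0.4715, 0.281, 0.004, 0], None, 0)
  ([0.4275, -0.0052, 0.0, 0.0], np.float64(0.06), 1)
  ([0.537, -0.0127, 0.0, 0.0], np.float64(0.114), 1)
scene
  ([0.4663, 0.3649, 0.004, 0.0], np.float64(0.296), 1)
  ([0.4675, 0.2898, 0.004, 0.0], np.float64(0.123), 1)
  ([0.4235, -0.0025, 0.0, 0.0], np.float64(0.19), 1)
  ([0.5359, -0.0082, 0.0, 0.0], np.float64(0.097), 1)
wrist
  ([0.4715, 0.355, 0.004, 0], None, 0)
  ([0.4728, 0.2818, 0.004, 0.0], np.float64(0.056), 1)
  ([0.4288, -0.0067, 0.0, 0.0], np.float64(0.042), 1)
  ([0.538, -0.0128, 0.0, 0.0], np.float64(0.044), 1)
all
  ([0.4664, 0.3621, 0.004, 0.0], np.float64(0.208), 1)
  ([0.4716, 0.2819, 0.004, 0.0], np.float64(0.107), 2)
  ([0.4285, -0.0057, 0.0, 0.0], np.float64(0.104), 3)
  ([0.5374, -0.0125, 0.0, 0.0], np.float64(0.07), 3)
```

Request:
move_arm:
  series: "-6 -1.5 3 0 0.8;-12 -3 6 0 0.8;-17.4 -4.3 9 0 0.8;-17.4 -4.3 13 0 0.8;-17.4 -4.3 16 0 0.8;-17.4 -4.3 18 0 0.8;-17.4 -4.3 18 0 0.8"

```text
time_s: 41.9
position: [0.4282, -0.0063, 0.0342]
tool_rot: [[0.001, 1.0, -0.002], [1.0, -0.001, 0.001], [0.001, -0.002, -1.0]]
ft_force: [0.4, -0.3, 1.0]
grip_width: 0.0769
gripper_force: 0.0
```

Request:
move_arm:
  series: "0 0 0 0 -1;0 0 0 0 -1;0 0 0 0 -1;0 0 0 0 -1;0 0 0 0 -1;0 0 0 0 -1"
  force: 40

```text
time_s: 42.65
position: [0.4292, -0.0064, 0.0361]
tool_rot: [[0.0, 1.0, 0.002], [1.0, -0.0, -0.001], [-0.001, 0.002, -1.0]]
ft_force: [-1.0, 0.7, 4.9]
grip_width: 0.0487
gripper_force: 40.9
```

Request:
move_arm:
  series: "0 0 -5 0 -1;0 0 -11 0 -1;-6 1 -12 0 -1;-12 2 -12 0 -1;-18 3.25 -12 0 -1;-24 3.25 -12 0 -1;-28.6 3.25 -10 0 -1;-28.6 3.25 -8 0 -1"

```text
time_s: 43.65
position: [0.4608, -0.2955, 0.1149]
tool_rot: [[0.004, 1.0, 0.001], [1.0, -0.004, -0.002], [-0.002, 0.001, -1.0]]
ft_force: [0.9, 0.4, -2.1]
grip_width: 0.0485
gripper_force: 43.2
```

Request:
move_arm:
  series: "0 0 0 0 -1;0 0 1 0 -1;0 0 2 0 -1;0 0 2.6 0 -1;0 0 2.8 0 -1;0 0 2.8 0 -1"

```text
time_s: 44.4
position: [0.4611, -0.2923, 0.087]
tool_rot: [[0.001, 1.0, 0.0], [1.0, -0.001, -0.0], [-0.0, 0.0, -1.0]]
ft_force: [-0.7, 0.6, -0.7]
grip_width: 0.0492
gripper_force: 43.1
```

Request:
move_arm:
  series: "0 0 0.4 0 -1;0 0 0.8 0 -1;0 0 1.1 0 -1;0 0 1.3 0 -1;0 0 1.3 0 -1"

```text
time_s: 45.02
position: [0.4616, -0.293, 0.0765]
tool_rot: [[0.0, 1.0, 0.002], [1.0, -0.0, -0.003], [-0.003, 0.002, -1.0]]
ft_force: [-5.0, 3.7, 21.8]
grip_width: 0.0488
gripper_force: 45.5
```

Stops at about 20 mm with 22 N: reject. It goes to the near tray slot.

Request:
move_arm:
  series: "0 0 -5 0 -1;0 0 -10 0 -1;6 0 -10 0 -1;12 0 -10 0 -1;18 0.5 -10 0 -1;24 1 -10 0 -1;30 1 -10 0 -1;36 1 -10 0 -1"

```text
time_s: 46.02
position: [0.471, 0.0695, 0.174]
tool_rot: [[0.001, 1.0, 0.0], [1.0, -0.001, -0.0], [-0.0, 0.0, -1.0]]
ft_force: [0.3, -0.0, -1.8]
grip_width: 0.0489
gripper_force: 43.4
```

Request:
move_arm:
  series: "6 0 0 0 -1;12 0 0 0 -1;13.7 0 0 0 -1;13.7 0 0 0 -1;13.7 0 5 0 -1;13.7 0 10 0 -1;13.7 0 12.7 0 -1;13.7 0 13.1 0 -1"

```text
time_s: 47.02
position: [0.4709, 0.203, 0.0417]
tool_rot: [[0.003, 1.0, -0.003], [1.0, -0.003, -0.001], [-0.001, -0.003, -1.0]]
ft_force: [0.0, 0.3, -0.9]
grip_width: 0.0484
gripper_force: 43.3
```

Request:
move_arm:
  series: "0 0 0 0 -1;0 0 0.3 0 -1;0 0 0.3 0 -1"

```text
time_s: 47.4
position: [0.4716, 0.2046, 0.0406]
tool_rot: [[0.001, 1.0, 0.001], [1.0, -0.001, 0.0], [0.0, 0.001, -1.0]]
ft_force: [0.6, -0.4, -2.2]
grip_width: 0.0489
gripper_force: 43.3
```

Request:
move_arm:
  series: "0 0 0.15 0 -1;0 0 0.25 0 -1;0 0 0.25 0 -1"

```text
time_s: 47.78
position: [0.4718, 0.2047, 0.0401]
tool_rot: [[0.0, 1.0, 0.003], [1.0, -0.0, 0.0], [0.0, 0.003, -1.0]]
ft_force: [-6.9, -2.2, 24.8]
grip_width: 0.0482
gripper_force: 45.9
```

Request:
move_arm:
  series: "0 0 0 0 0.5;0 0 0 0 0.5;0 0 0 0 0.5;0 0 -2 0 0.5;0 0 -7 0 0.5;0 0 -13 0 0.5;-4 3 -18 0 0.8;-4 6 -18 0 0.8"

```text
time_s: 48.78
position: [0.5328, 0.1634, 0.2212]
tool_rot: [[0.002, 1.0, 0.006], [1.0, -0.002, 0.0], [0.0, 0.006, -1.0]]
ft_force: [-0.3, 0.4, -0.5]
grip_width: 0.0768
gripper_force: 0.0
```

Request:
move_arm:
  series: "0 0 0 0 0.8;0 0 0 0 0.8"

```text
time_s: 49.02
position: [0.5305, 0.1648, 0.2167]
tool_rot: [[0.0, 1.0, -0.002], [1.0, -0.0, -0.0], [-0.0, -0.002, -1.0]]
ft_force: [0.6, -0.5, -0.7]
grip_width: 0.0768
gripper_force: 0.0
```

```bash
python3 look.py '[[.4715,.355,.004,0],[.4715,.281,.004,0],[.4715,.2045,.004,0],[.538,-.0115,0,0]]' top,scene,wrist
```

```text
49.02 [0.5305 0.1648 0.2167]
top [(0.96, [0.6714, -0.1159, 0.0698]), (0.91, [0.6753, -0.0368, 0.0708]), (0.7, [0.4735, 0.204, 0.0064]), (0.59, [0.5393, -0.0104, -0.0006]), (0.55, [0.4718, 0.3558, 0.0048])]
scene [(0.84, [0.6749, -0.0342, 0.069]), (0.81, [0.4696, 0.2086, 0.0031]), (0.75, [0.6728, -0.1112, 0.0672]), (0.65, [0.5409, -0.0111, -0.0014]), (0.57, [0.4684, 0.3601, 0.0048]), (0.56, [0.4725, 0.2786, 0.0047])]
wrist [(0.82, [0.4686, 0.206, -0.0011]), (0.75, [0.5426, -0.0117, -0.0002]), (0.67, [0.4715, 0.2809, 0.0029])]
top
  ([0.4766, 0.355, 0.004, 0.0], np.float64(0.483), 1)
  ([0.4715, 0.281, 0.004, 0], None, 0)
  ([0.47, 0.2008, 0.004, 0.0], np.float64(0.296), 1)
  ([0.5369, -0.0149, 0.0, 0.0], np.float64(0.146), 1)
scene
  ([0.4663, 0.3621, 0.004, 0.0], np.float64(0.274), 1)
  ([0.469, 0.2848, 0.004, 0.0], np.float64(0.146), 1)
  ([0.4653, 0.2192, 0.004, 0.0], np.float64(0.259), 1)
  ([0.5351, -0.0083, 0.0, 0.0], np.float64(0.111), 1)
wrist
  ([0.4715, 0.355, 0.004, 0], None, 0)
  ([0.4728, 0.282, 0.004, 0.0], np.float64(0.041), 1)
  ([0.4721, 0.2053, 0.004, 0.0], np.float64(0.024), 1)
  ([0.5369, -0.0151, 0.0, 0.0], np.float64(0.057), 1)
all
  ([0.4694, 0.356, 0.004, 0.0], np.float64(0.377), 2)
  ([0.4719, 0.2825, 0.004, 0.0], np.float64(0.163), 2)
  ([0.4713, 0.2051, 0.004, 0.0], np.float64(0.184), 3)
  ([0.5374, -0.0119, 0.0, 0.0], np.float64(0.084), 3)
```

Last one at (0.5375, −0.013).

Request:
move_arm:
  series: "-6 0.3 3 0 0.8;-12 0.7 6 0 0.8;-17.7 0.7 9 0 0.8;-17.7 0.7 13 0 0.8;-17.7 0.7 16 0 0.8;-17.7 0.7 18.2 0 0.8;-17.7 0.7 18.2 0 0.8"

```text
time_s: 50.8
position: [0.5375, -0.0123, 0.0344]
tool_rot: [[0.001, 1.0, -0.003], [1.0, -0.001, 0.001], [0.001, -0.003, -1.0]]
ft_force: [-0.2, 0.2, 0.9]
grip_width: 0.0772
gripper_force: 0.0
```

Request:
move_arm:
  series: "0 0 0 0 -1;0 0 0 0 -1;0 0 0 0 -1;0 0 0 0 -1;0 0 0 0 -1;0 0 0 0 -1"
  force: 40

```text
time_s: 51.55
position: [0.5388, -0.0124, 0.0368]
tool_rot: [[0.0, 1.0, 0.002], [1.0, -0.0, -0.001], [-0.001, 0.002, -1.0]]
ft_force: [-0.6, -0.6, 7.2]
grip_width: 0.0488
gripper_force: 41.7
```

Request:
move_arm:
  series: "0 0 -5 0 -1;0 0 -11 0 -1;-6 -2 -12 0 -1;-12 -4 -12 0 -1;-18 -6 -12 0 -1;-24 -7.7 -12 0 -1;-28 -7.7 -10 0 -1;-28 -7.7 -8 0 -1"

```text
time_s: 52.55
position: [0.4605, -0.2954, 0.1151]
tool_rot: [[0.004, 1.0, 0.001], [1.0, -0.004, -0.001], [-0.001, 0.001, -1.0]]
ft_force: [-0.1, 1.3, -2.2]
grip_width: 0.0486
gripper_force: 43.1
```

Request:
move_arm:
  series: "0 0 0 0 -1;0 0 1 0 -1;0 0 2 0 -1;0 0 2.6 0 -1;0 0 2.8 0 -1;0 0 2.8 0 -1"

```text
time_s: 53.3
position: [0.4611, -0.2923, 0.0875]
tool_rot: [[0.001, 1.0, 0.0], [1.0, -0.001, -0.0], [-0.0, 0.0, -1.0]]
ft_force: [-0.7, 0.2, -3.0]
grip_width: 0.0486
gripper_force: 43.1
```

Request:
move_arm:
  series: "0 0 0.4 0 -1;0 0 0.8 0 -1;0 0 1.1 0 -1;0 0 1.3 0 -1;0 0 1.3 0 -1"

```text
time_s: 53.92
position: [0.461, -0.2923, 0.0743]
tool_rot: [[0.001, 1.0, -0.0], [1.0, -0.001, 0.0], [0.0, -0.0, -1.0]]
ft_force: [-0.5, -0.4, -2.2]
grip_width: 0.0485
gripper_force: 43.1
```

Request:
move_arm:
  series: "0 0 0.6 0 -1;0 0 1.2 0 -1;0 0 1.6 0 -1;0 0 1.9 0 -1;0 0 2 0 -1;0 0 2 0 -1"

```text
time_s: 54.68
position: [0.4609, -0.2923, 0.0567]
tool_rot: [[0.0, 1.0, 0.001], [1.0, -0.0, -0.001], [-0.001, 0.001, -1.0]]
ft_force: [-7.5, 5.8, 21.9]
grip_width: 0.0484
gripper_force: 45.4
```

Fully down: good. It goes to the third shelf slot.

Request:
move_arm:
  series: "0 0 -6 0 -1;0 0 -12 0 -1;2 2 -16 0 -1;7 6 -16 0 -1;12 10.5 -16 0 -1;17 15 -16 0 -1;22 19 -16 0 -1;27 22.1 -16 0 -1"

```text
time_s: 55.68
position: [0.6785, -0.0283, 0.214]
tool_rot: [[0.001, 1.0, -0.0], [1.0, -0.001, -0.0], [-0.0, -0.0, -1.0]]
ft_force: [0.6, -0.4, -2.1]
grip_width: 0.0482
gripper_force: 45.0
```

Request:
move_arm:
  series: "6.1 0 0 0 -1;6.1 0 0 0 -1;6.1 0 4 0 -1;6.1 0 8 0 -1;6.1 0 10 0 -1;6.1 0 10.4 0 -1;6.1 0 10.7 0 -1;6.1 0 10.9 0 -1"

```text
time_s: 56.68
position: [0.6779, 0.0308, 0.1068]
tool_rot: [[0.001, 1.0, 0.002], [1.0, -0.001, -0.0], [-0.0, 0.002, -1.0]]
ft_force: [-4.2, -1.2, 10.7]
grip_width: 0.0485
gripper_force: 46.2
```

It landed at (0.678, 0.031), about 7 mm clear of its neighbour and within a few mm of the middle line. Releasing.

Request:
move_arm:
  series: "0 0 0 0 0.5;0 0 0 0 0.5;0 0 0 0 0.5;0 0 -2 0 0.5;0 0 -7 0 0.5;0 0 -12 0 0.5;0 -5 -14 0 0.5;0 -11 -14 0 0.5"

```text
time_s: 57.68
position: [0.567, 0.031, 0.2469]
tool_rot: [[0.001, 1.0, 0.004], [1.0, -0.001, -0.001], [-0.001, 0.004, -1.0]]
ft_force: [0.7, 0.0, 0.6]
grip_width: 0.064
gripper_force: 0.0
```

Request:
move_arm:
  series: "2 -6 0 0 0.5;4 -12 0 0 0.5;5 -18 0 0 0.5;5 -18 0 0 0.5;5 -18 0 0 0.5"

```text
time_s: 58.3
position: [0.3881, 0.0812, 0.246]
tool_rot: [[0.001, 1.0, 0.002], [1.0, -0.001, -0.0], [-0.0, 0.002, -1.0]]
ft_force: [0.3, 0.7, -0.7]
grip_width: 0.0638
gripper_force: 0.0
```

```bash
python3 look.py '[[.671,-.111,.07,0],[.676,-.036,.07,0],[.678,.031,.07,0],[.4715,.355,.004,0],[.4715,.281,.004,0],[.4715,.2045,.004,0]]' top,scene | head -3
python3 - <<'E'
from h import *
a=snap('scene')['pixels'][110:290,230:470]; cv2.imwrite('pics/f.png',cv2.convertScaleAbs(cv2.resize(a,(800,600)),alpha=1.7))
b=snap('top')['pixels'][110:290,130:470]; cv2.imwrite('pics/ft.png',cv2.convertScaleAbs(cv2.resize(b,(800,424)),alpha=2))
print(pts('shelf_top','top'),pts('shelf_top','scene'),pts('finished_lamp','scene'))
E
```

```text
58.3 [0.3881 0.0812 0.246 ]
top [(0.84, [0.6692, -0.1144, 0.0703]), (0.8, [0.6749, -0.0363, 0.0715]), (0.72, [0.4722, 0.2042, 0.0054]), (0.71, [0.4693, 0.3544, 0.0045]), (0.69, [0.4709, 0.2866, 0.0024]), (0.67, [0.6799, 0.0299, 0.0704])]
scene [(0.75, [0.6799, 0.0303, 0.0715]), (0.73, [0.4706, 0.2068, 0.0071]), (0.71, [0.4653, 0.3583, 0.0034]), (0.7, [0.6741, -0.0327, 0.069]), (0.7, [0.6803, -0.0171, 0.0682]), (0.68, [0.6732, -0.1151, 0.067]), (0.54, [0.4709, 0.2801, 0.0037]), (0.26, [0.6361, -0.3365, 0.0067])]
[(0.88, [0.6807, -0.0184, 0.0712]), (0.2, [0.4722, 0.3552, 0.0052])] [(0.64, [0.6798, -0.0189, 0.0681]), (0.41, [0.4637, -0.2915, 0.0191])] [(0.6, [0.6632, -0.1887, 0.073])]
```

View pics/f.png

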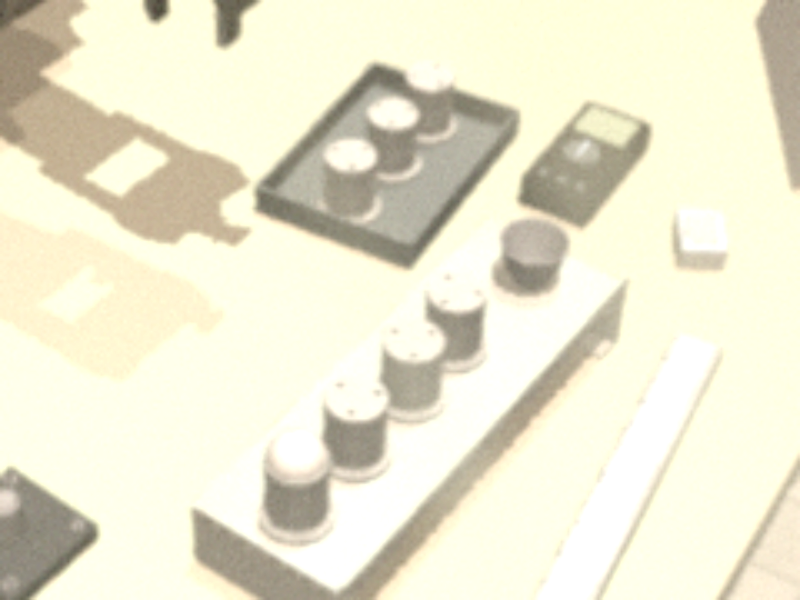

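View pics/ft.png

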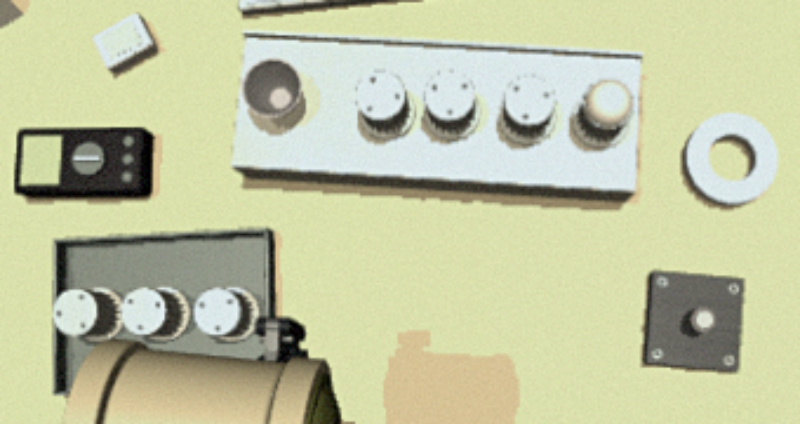

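Both pictures show three housings upright in the tray, top view (75–225, 313), and three in line beside the lamp on the shelf, top view (380–530, 100). The arm is clear, so I'm handing in.

```bash
python3 -c "
from h import *
print(order.close_job())"
```

```text
the job is handed in; nothing more can be done
None
```

I gauged all six housings and handed the job in: three good ones stand in line on the shelf beside the finished lamp, and three rejects stand upright in the tray; the hand-in returned no verdict.

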